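Hang the embroidery hoop inside the glazed bench cabinet

TASK

Take the embroidery hoop out of its plywood rack by its blue stem, reach down through the opening in the top of the small glass cabinet without touching the wooden frame, push the orange sprung keeper back with the hoop and lower the hoop over the brass hook. Press the hook gently but fully down to its stop with the hoop, let the keeper hold the hoop, and leave it hanging upright and still; do not force anything, do not drop the hoop, and leave the bottle, spool and pot alone.

Things in the scene. Friction and masses are not known exactly. Their poses are not given: they have to be found in the camera images.
- hoop: Upright wooden embroidery hoop, 55 to 110 g: ring of 80 mm outer and 60 mm inner diameter, 14 mm thick (its x), on top a blue stem 14 (x) by 18 mm (y), from 78 to 144 mm above the origin. Origin: underside of the ring, mid-thickness; z up the stem, y across the ring, x through its hole. The faces are alike but for a brass screw head on the -x face, 3 mm proud, 86 mm up.
- hoop_stem (a point): Where to hold the hoop, across y: on the blue stem, 130 mm above the hoop's underside, 14 mm below the stem's top. Keep the fingers on the stem's upper 30 mm: lower down they may meet the keeper.
- hoop_eye (a point): Top of the hoop's hole, which comes to rest on the hook: 70 mm above the hoop's underside.
- rack: Fixed plywood rack, 80 mm (x) by 116 mm (y), 42 mm high, with a pocket 17 by 84 mm, 34 mm deep, in which the hoop stands, its underside 8 mm above the table, its axes parallel to the rack's. The hoop lifts straight up. Origin: middle of the rack's underside.
- cabinet: Fixed bench cabinet, clear panels on wood, 130 mm (x) by 180 mm (y), 172 mm high, floor 6 mm thick. Origin: middle of its underside, below the centre of the opening in its top; z up, +x towards the back wall, which carries a bracket with hook and keeper at y = 0. With the hoop hung, the hoop's origin is at x = 13 mm and z = 17 to 31 mm here, its x along this x (either way round).
- hook_place (a point): Fixed mark on the cabinet at x = 13 mm, y = 0, 100 mm up: the AVERAGE place of the seat, on top of the hook's bar with the hook up. The bracket was clamped up to 7 mm higher or lower than this, differently each time, and its real height is not measured: find it by feel or by eye. Hook and keeper shift with it.
- frame: Wooden frame round the opening, the cabinet's top, 10 mm thick, 162 to 172 mm above the table. The opening is 90 mm (x) by 104 mm (y), centred over the cabinet's origin. Nothing may touch this frame. Origin: centre of the opening at the frame's underside; axes as the cabinet's.
- hook (a joint): How far the brass hook is pushed down, m: 0 up (as found), 0.006 at its hard stop. It takes about 5 N and stays where left; rubbing on the pushed keeper adds 1 to 4 N; over 25 N is too much. Its level bar, 8 mm wide, runs from the back wall to the cabinet's x = -2 mm; the end (x -2 to +6 mm) turns up 9 mm above the bar.
- keeper (a joint): How far the orange keeper is pushed back (cabinet +x), m: 0 free, 0.014 hard stop; spring 2 N at first, 0.3 N more per mm. A plate 14 mm wide, 2 to 33 mm above the bar (hook up), front face at x = 14 mm when free: the hoop goes down behind the hook's tip only with it pushed back over 6 mm, best 8 to 11. It then springs to 0.006 and holds the hoop against the tip.
- bottle: Green glass jar with a black cap, 52 mm across, 110 mm high, standing loose. Origin at the middle of its underside. Leave alone.
- spool: Red thread spool, 36 mm across, 47 mm high, standing loose. Origin at the middle of its underside. Leave alone.
- pot: Blue ceramic pot, 60 mm across, 75 mm high, standing loose. Origin at the middle of its underside. Leave alone.
There are look-alikes about, which are no part of the job. Of the things that look like the rack, take the one that is farthest from the robot's base at the start.

How it is judged:
By the outcome, as a careful person would: the job done as asked, in the order asked, and still so for the second after the job is handed in, with the robot touching nothing.
It also fails if it takes over 58 s, if anything falls off the work surface, if the arm or the gripper's body presses on something with over 40 N, if the wrist force passes 120 N, or if a joint passes its speed limit or range.

ROBOT

A 6-joint arm with a two-finger parallel gripper is mounted at the origin on the work surface. World frame = base frame: x ahead of the robot, y to its left, z up, the work surface at z = 0. Lengths are in mm, angles in rad, forces in N, time in s.
With the tool pointing down it reaches from about 275 to 750 mm from the base axis. Payload 10.2 kg.
Tool frame: the origin (TCP) lies at the very end of the fingers, on their centre line; the grasp point (between the pads) lies 19 mm behind it; z points along the fingers, y is the direction in which the jaws open and shut (so a half turn about z gives the same grasp; the last joint's range is limited). The gripper opens to 85 mm and grips with 20 to 120 N. Pads are 22 mm wide; open, the fingers measure 114 mm over their backs; the gripper's body (76 mm by 85 mm) begins 54 mm behind the grasp point. The pads swing forward as they close: fully open they stand 13 mm farther back than shut.
Start: joints at [-1.46, 0.313, 1.498, -0, 1.331, -0.223], TCP at [171.996, -496.033, 231.294] pointing down, gripper open.
Joint ranges: [-2.94, 2.94], [-0.97, 2.17], [0.19, 2.56], [-1.23, 4.37], [0.02, 3.11], [-2.88, 2.88]. Speed limits (rad/s): [2.39, 2.39, 3.01, 3.14, 3.14, 3.14].

INTERFACE

Orientations are given as a unit quaternion [w, x, y, z].
In Python, from plant import ctrl, read_camera, camera_info gives the robot as it stands.
- The arm moves only by the tool arm_command, never from a script. Its argument "deltas" is a list that holds one entry, the list of rows, each a list of 7 numbers: the closure, from 0 (fully open) to 1 (shut), then the shift along the tool's x, y, z in cm, then the turn, a rotation vector about the tool's x, y, z in degrees. A call has 1 to 5 rows; each row is the pose to reach, as a shift and turn from the pose measured when the call began, along the tool's axes at that moment; what a row does not reach only later rows make up. A row lasts 1/8 s, in which the tool goes at most 62.5 mm and 10.7 degrees, less where a joint would pass 70% of its speed; a pose out of reach is approached as far as the arm can. A call with a gripper value outside its range is refused whole. The fingers move at their own pace and stop on an object; "newtons" is the grip in N (left out, the last holds). Time passes only in rows, so rows that repeat a pose let the fingers close. It gives the time, the measured TCP pose, the force and the opening at its end, in the units of the state.
- ctrl.read_state(): the state, without advancing time (a new reading comes with each control period).
- read_camera(name): name is "scene" or "top" or "wrist"; returns the picture (420x560x3 uint8, red, green, blue); there is no depth.
- camera_info(name): a dict with "fov_y" (degrees; the focal length in pixels is half the picture's height over the tangent of half this angle, whatever the lens; pixels are square), "cx", "cy" (the principal point, pixels), "k1" (the pictures are not rectified: a ray, as slopes to the right and down, at radius r is drawn at 1 + k1 r^2 times it, then the intrinsics apply), "T" (4x4, takes a point from camera to world coordinates). Camera axes: x right, y up, looking along -z (the intrinsics and any distortion apply to the point x, -y, -z); pixel columns grow to the right and rows downward; lengths in mm; the calibration is good to about 2 mm. A picture is of the moment at which its call begins: read the wrist's pose just before it. camera_info takes no time and is no camera call; for the wrist camera it gives the pose at the moment of the call.
- ctrl.finish_job(): hands the job in, once; it reports no verdict.
The state is a dict: "t": time; "joint_pos": joint angles; "dq": joint speeds; "tau": joint torques, N m; "tcp_pos": TCP position; "eef_rot": TCP orientation; "ft_force": force on the tool from outside, world axes, zero at the start; "wrist_torque": the same for the moment, N m; "gripper_width": finger opening in mm.
Only numpy, scipy, OpenCV 4.12 (cv2) and the standard library are available. Lean on these libraries where they do the work, as an engineer would, in place of code of your own. Each camera call takes 0.05 s, during which the arm holds its last target.

## Working session

There is one attempt and no reset: what is moved stays moved. The work goes in short steps, Python scripts to look and compute and a tool call to move; the robot and the scene stay as the last step left them, time stands still between calls to the robot, and variables do not carry over. Pictures are saved under pics/ and viewed, and the job is handed in when it is done.

Besides the shell and the picture viewer there is one more tool, called by a JSON object that holds its "method" and its "body", one argument or row to a line. arm_command: Moves the arm, as the interface text tells. Its arguments: {"type":"object","properties":{"deltas":{"type":"array","items":{"type":"array","items":{"type":"array","items":{"type":"number"}}}},"newtons":{"type":"number"}},"required":["deltas"]}

```bash
ls; mkdir -p pics; cat > h.py <<'E'
import numpy as np, cv2
from plant import ctrl, read_camera, camera_info
def snap(name,fn):
    ci=camera_info(name); im=read_camera(name); cv2.imwrite('pics/'+fn,cv2.cvtColor(im,cv2.COLOR_RGB2BGR))
    np.save('pics/'+fn+'.npy',ci,allow_pickle=True); return im,ci
def load(fn): return np.load('pics/'+fn+'.npy',allow_pickle=True).item()
def KD(ci,h=420):
    f=h/2/np.tan(np.radians(ci['fov_y'])/2)
    return np.array([[f,0,ci['cx']],[0,f,ci['cy']],[0,0,1.]]),np.array([ci['k1'],0,0,0,0.])
def ray(ci,uv):
    K,D=KD(ci); p=cv2.undistortPoints(np.array([[uv]],float),K,D)[0,0]
    T=np.array(ci['T']); d=T[:3,:3]@np.array([p[0],-p[1],-1.]); return T[:3,3],d/np.linalg.norm(d)
def onz(ci,uv,z):
    o,d=ray(ci,uv); return o+d*(z-o[2])/d[2]
def proj(ci,P):
    K,D=KD(ci); T=np.array(ci['T']); c=(np.atleast_2d(P)-T[:3,3])@T[:3,:3]; c=c*[1,-1,-1]
    return cv2.projectPoints(c.reshape(-1,1,3),np.zeros(3),np.zeros(3),K,D)[0][:,0]
def tri(obs):
    A=np.zeros((3,3));b=np.zeros(3)
    for ci,uv in obs:
        o,d=ray(ci,uv);M=np.eye(3)-np.outer(d,d);A+=M;b+=M@o
    return np.linalg.solve(A,b)
def crop(fn,x0,y0,x1,y1,s,out):
    im=cv2.imread('pics/'+fn)[y0:y1,x0:x1]; cv2.imwrite('pics/'+out,cv2.resize(im,None,fx=s,fy=s,interpolation=cv2.INTER_CUBIC))
E
python3 - <<'E'
from h import *
for n in ('scene','top','wrist'):
    im,ci=snap(n,n+'0.png'); print(n,{k:(np.round(v,3).tolist()) for k,v in ci.items()})
s=ctrl.read_state();print(s)
E
```

```text
pics
scene {'fov_y': 42.972, 'cx': 273.212, 'cy': 212.358, 'k1': -0.196, 'T': [[0.36, -0.625, 0.693, 1188.782], [0.933, 0.235, -0.272, -282.305], [0.007, 0.745, 0.667, 822.982], [0.0, 0.0, 0.0, 1.0]]}
top {'fov_y': 50.065, 'cx': 283.284, 'cy': 206.722, 'k1': 0.015, 'T': [[0.01, 0.998, -0.062, 421.464], [-1.0, 0.011, 0.013, 1.066], [0.013, 0.062, 0.998, 1193.658], [0.0, 0.0, 0.0, 1.0]]}
wrist {'fov_y': 67.54, 'cx': 283.139, 'cy': 208.261, 'k1': -0.048, 'T': [[0.328, 0.911, 0.251, 236.054], [-0.945, 0.317, 0.086, -474.489], [-0.001, -0.265, 0.964, 372.003], [0.0, 0.0, 0.0, 1.0]]}
{'t': 0.15, 'joint_pos': array([-1.46038725e+00,  3.13343159e-01,  1.49823321e+00, -1.52864982e-05,
        1.33098642e+00, -2.23413361e-01]), 'dq': array([ 0.00094275, -0.00027226, -0.00271989,  0.00011874, -0.00171768,
        0.00159964]), 'tau': array([ 1.27896787e-03, -4.12369895e+01, -2.59796458e+01, -1.89148354e-04,
        3.20332481e-03,  4.12005909e-05]), 'tcp_pos': array([ 171.97766512, -495.84204336,  230.8664891 ]), 'eef_rot': array([-4.84711929e-04,  9.86102214e-01,  1.66139064e-01,  1.99809373e-05]), 'ft_force': array([ 0.22764593, -0.41303617,  0.67663325]), 'wrist_torque': array([ 0.02862767, -0.01969248, -0.00161102]), 'gripper_width': 85.54553413119935}
```

View pics/scene0.png

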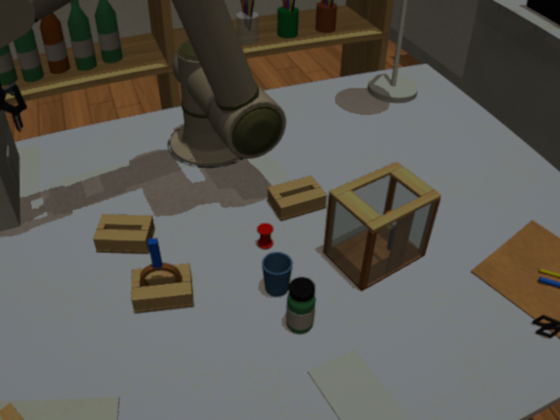

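View pics/top0.png

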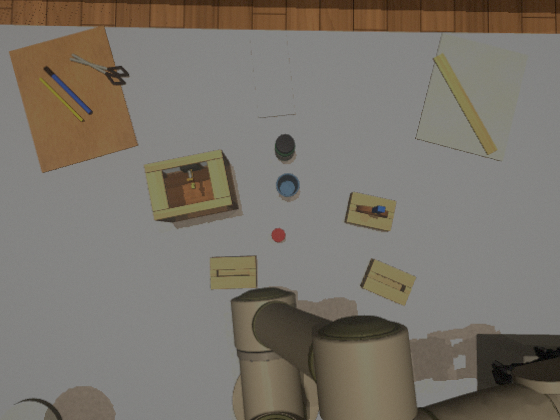

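View pics/wrist0.png

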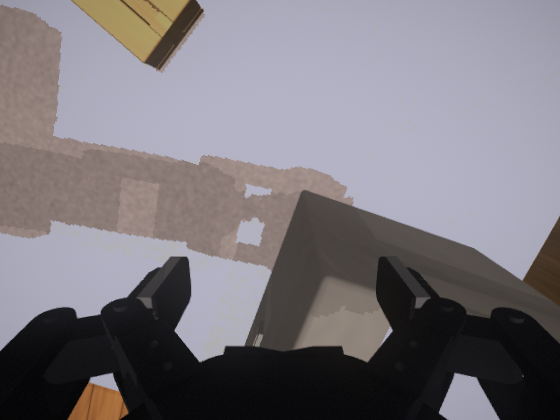

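The top picture shows three rack-like blocks at (371,211), holding the blue-stemmed hoop, (233,272) and (388,282). The first is the farthest from the base. The cabinet is at about (190,187), with a hook inside near (190,178). The bottle is at (285,147), the pot at (288,186) and the spool at (278,235). I'll check the choice in close crops.

```bash
python3 - <<'E'
from h import *
crop('top0.png',330,170,430,245,8,'c_rack.png')
crop('top0.png',135,140,245,225,7,'c_cab.png')
crop('scene0.png',310,150,450,290,4,'c_cabs.png')
crop('scene0.png',110,220,210,320,6,'c_racks.png')
E
```

```text
(no output)
```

View pics/c_rack.png

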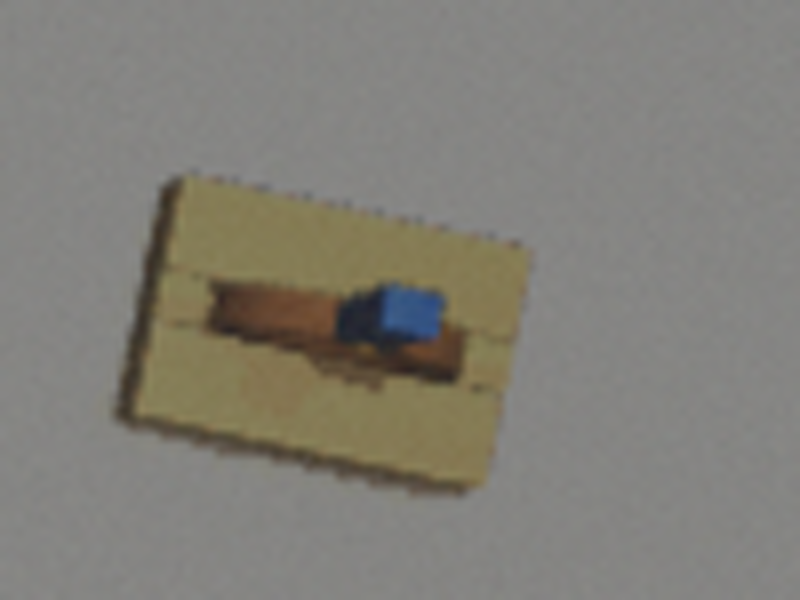

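View pics/c_cab.png

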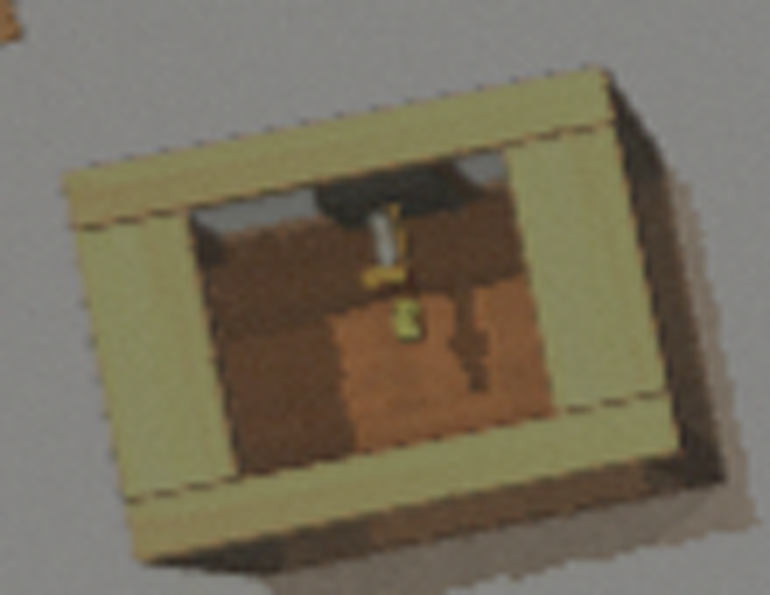

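View pics/c_cabs.png

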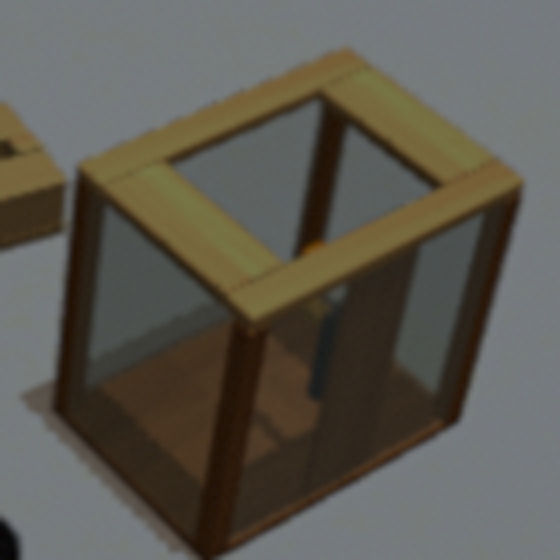

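View pics/c_racks.png

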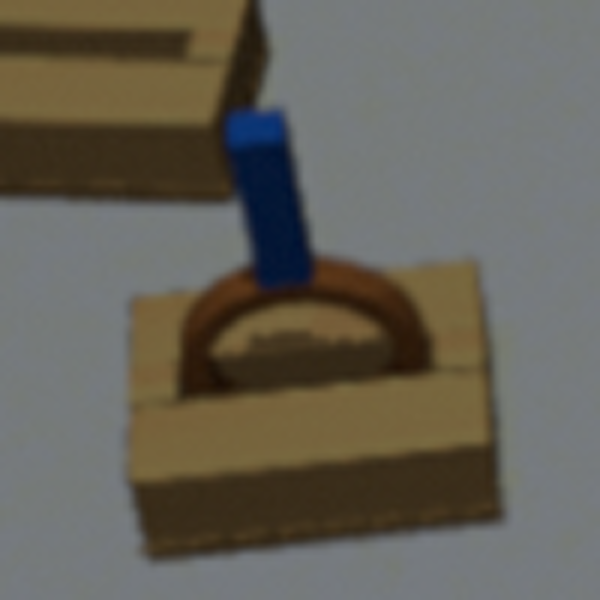

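```bash
cat > fit.py <<'E'
from h import *
from scipy.optimize import least_squares
def px(c,x0,y0,s): return [(c[0]+.5)/s-.5+x0,(c[1]+.5)/s-.5+y0]
t=load('top0.png'); sc=load('scene0.png')
def fit(obs,x0):
    # obs: list (ci, local pt, uv)
    def res(p):
        c,s=np.cos(p[2]),np.sin(p[2]); r=[]
        for ci,L,uv in obs:
            P=[p[0]+c*L[0]-s*L[1],p[1]+s*L[0]+c*L[1],L[2]]
            r+=list(proj(ci,P)[0]-uv)
        return r
    o=least_squares(res,x0); print(np.round(o.x,4),np.degrees(o.x[2]),'rms',np.sqrt(np.mean(o.fun**2))); print(np.round(o.fun.reshape(-1,2),1).tolist()); return o.x
if __name__=='__main__':
    # rack: x local along? 80 (x) by 116 (y). crop long axis ~ image horizontal = world -y. local x ~ world x (up)
    R=[(180,177,40,58),(530,247,40,-58),(487,490,-40,-58),(135,418,-40,58)]
    ob=[(t,(a,b,42),px((u,v),330,170,8)) for u,v,a,b in R]; r=fit(ob,[400,-180,0])
    R2=[(478,262,40,-58),(490,440,40,-58)] 
    C=[(65,175,65,90),(607,68,65,-90),(680,455,-65,-90),(143,562,-65,90)]
    ob2=[(t,(a,b,172),px((u,v),135,140,7)) for u,v,a,b in C]; c=fit(ob2,[450,200,0])
    S=[(245,330,65,90),(522,180,65,-90) ,(345,50,-65,-90),(82,170,-65,90)]
    S=[(235,325,65,-90),(520,180,65,90),(345,50,-65,90),(82,170,-65,-90)]
    ob3=[(sc,(a,b,172),px((u,v),310,150,4)) for u,v,a,b in S]; c=fit(ob3,[450,200,0])
    fit(ob2+ob3,[450,200,0])
    S=[(478,262,0),(490,372,0)]
    Rr=[(133,480,40,-58),(490,445,40,58),(475,262,-40,58),(135,298,-40,-58)]
    ob4=[(sc,(a,b,42),px((u,v),110,220,6)) for u,v,a,b in Rr]; fit(ob4,[400,-180,0]); fit(ob+ob4,[400,-180,0])
    # stem top centre
    print('stem',onz(t,px((412,315),330,170,8),152), tri([(t,px((412,315),330,170,8)),(sc,px((257,130),110,220,6))]))
E
python3 fit.py
```

```text
[ 4.842649e+02 -2.397772e+02 -1.867000e-01] -10.697533647529703 rms 0.19229555367079582
[[-0.1, -0.2], [0.3, -0.1], [0.1, 0.1], [-0.3, 0.2]]
[5.335166e+02 2.050722e+02 2.111000e-01] 12.093525391327109 rms 0.45613212918826535
[[-0.2, -0.2], [0.2, -0.3], [0.8, -0.0], [-0.8, 0.5]]
[5.372808e+02 2.032407e+02 1.971000e-01] 11.291789884036735 rms 1.5943018665760575
[[2.1, -0.4], [1.0, 1.6], [0.1, -0.3], [-3.2, -1.3]]
[5.349612e+02 2.045464e+02 2.042000e-01] 11.70186345456238 rms 1.3197256883245565
[[0.2, -1.1], [0.7, -0.7], [0.9, -0.4], [-0.8, -0.4], [2.5, -1.3], [0.8, 0.4], [-0.4, -1.1], [-3.1, -1.9]]
[ 4.868214e+02 -2.385406e+02 -2.054000e-01] -11.766974915017647 rms 0.6341545023909892
[[-1.1, 0.6], [0.6, -0.2], [0.9, -0.5], [-0.4, -0.2]]
[ 4.855357e+02 -2.389709e+02 -1.969000e-01] -11.282580675996082 rms 0.6457557478899988
[[-0.2, -0.8], [0.1, -0.3], [-0.4, -0.3], [-0.7, -0.6], [-1.3, 0.4], [0.4, -0.8], [0.3, -1.0], [-0.9, -0.4]]
stem [ 483.67281447 -239.79144436  152.        ] [ 484.10691695 -239.55914379  148.74280372]
```

Confirmed: the hoop stands in the rack at top (371,211), which is the farthest of the three. No screw shows on its +x face in the scene crop, so the screw faces the robot (−x). I'll hover above it.

```bash
cat > d.py <<'E'
from h import *
from scipy.spatial.transform import Rotation as Rn
def Rt(s): 
    q=s['eef_rot']; return Rn.from_quat([q[1],q[2],q[3],q[0]])
def delta(pos,yaw):
    s=ctrl.read_state(); R=Rt(s); x=np.array([np.cos(yaw),np.sin(yaw),0]); z=np.array([0,0,-1.]); T=np.column_stack([x,np.cross(z,x),z])
    sh=R.inv().apply(np.array(pos)-s['tcp_pos'])/10; rv=np.degrees((R.inv()*Rn.from_matrix(T)).as_rotvec())
    print('t',round(s['t'],2),'tcp',np.round(s['tcp_pos'],1),'F',np.round(s['ft_force'],2),'w',round(s['gripper_width'],1),'shift cm',np.round(sh,3),'rot deg',np.round(rv,2)); return sh,rv
E
python3 -c "
from d import *
delta([484,-240,235],np.radians(-11))"
```

```text
t 0.15 tcp [ 172.  -495.8  230.9] F [ 0.23 -0.41  0.68] w 85.5 shift cm [ 37.863 -13.948  -0.393] rot deg [-0.06  0.   30.13]
```

{"method": "arm_command", "body": {
  "deltas": [
    [[0,37.86,-13.95,-0.4,-0.06,0,30.1],[0,37.86,-13.95,-0.4,-0.06,0,30.1],[0,37.86,-13.95,-0.4,-0.06,0,30.1],[0,37.86,-13.95,-0.4,-0.06,0,30.1],[0,37.86,-13.95,-0.4,-0.06,0,30.1]]
  ]
}}

```text
t: 0.78
tcp_pos: [402.3, -307.0, 234.1]
eef_rot: [0.0, 0.995, -0.096, -0.0]
ft_force: [-0.1, -0.7, 0.3]
gripper_width: 85.6
```

```bash
python3 -c "
from d import *
delta([484,-240,235],np.radians(-11))"
```

```text
t 0.78 tcp [ 402.3 -307.   234.1] F [-0.14 -0.71  0.31] w 85.6 shift cm [ 6.738 -8.136 -0.095] rot deg [ 0.    0.   -0.01]
```

{"method": "arm_command", "body": {
  "deltas": [
    [[0,6.74,-8.14,-0.1,0,0,0],[0,6.74,-8.14,-0.1,0,0,0],[0,6.74,-8.14,-0.1,0,0,0],[0,6.74,-8.14,-0.1,0,0,0]]
  ]
}}

```text
t: 1.27
tcp_pos: [483.6, -240.2, 234.8]
eef_rot: [-0.0, 0.995, -0.096, -0.0]
ft_force: [0.2, 0.3, -0.5]
gripper_width: 85.4
```

```bash
python3 -c "
from d import *
delta([484,-240,235],np.radians(-11))
snap('wrist','w1.png'); snap('scene','s1.png')"
```

```text
t 1.27 tcp [ 483.6 -240.2  234.8] F [ 0.18  0.25 -0.47] w 85.4 shift cm [ 0.031 -0.025 -0.022] rot deg [ 0.    0.04 -0.  ]
```

View pics/w1.png

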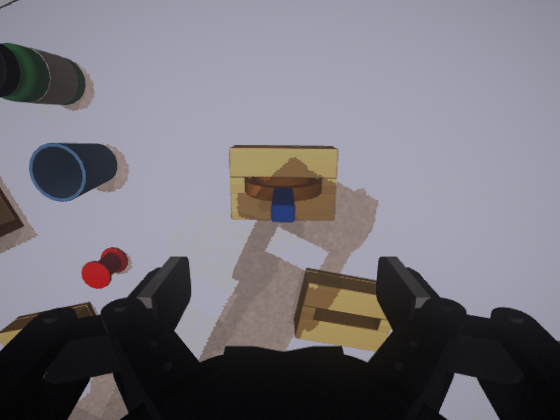

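View pics/s1.png

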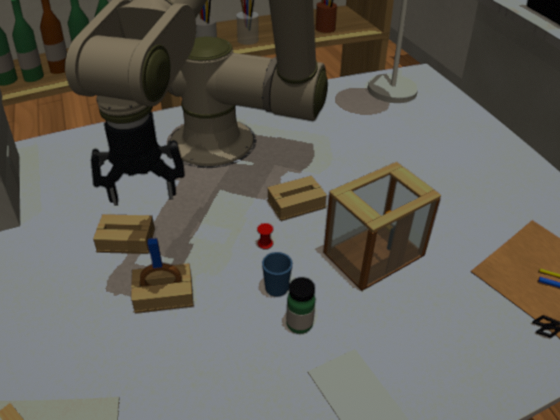

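The wrist view shows the hoop's rack at (284,183) and the stem top at (283,212), with the empty rack at (345,310). I'll compare projected and observed points.

```bash
python3 -c "
from d import *
w=load('w1.png');s=load('s1.png')
print(np.round(w['T'],2).tolist())
S=np.array([[484,-240,152],[484,-240,235],[484,-240,142]])
print(proj(w,S).round(1),proj(s,S).round(1))
crop('w1.png',220,140,350,230,6,'c_w1.png')"
```

```text
[[-0.19, 0.95, 0.26, 550.28], [-0.98, -0.18, -0.05, -253.55], [0.0, -0.27, 0.96, 375.92], [0.0, 0.0, 0.0, 1.0]]
[[282.  215.9]
 [281.6 264.8]
 [282.1 212.2]] [[151.3 239.9]
 [144.2 205.1]
 [152.2 243.9]]
```

View pics/c_w1.png

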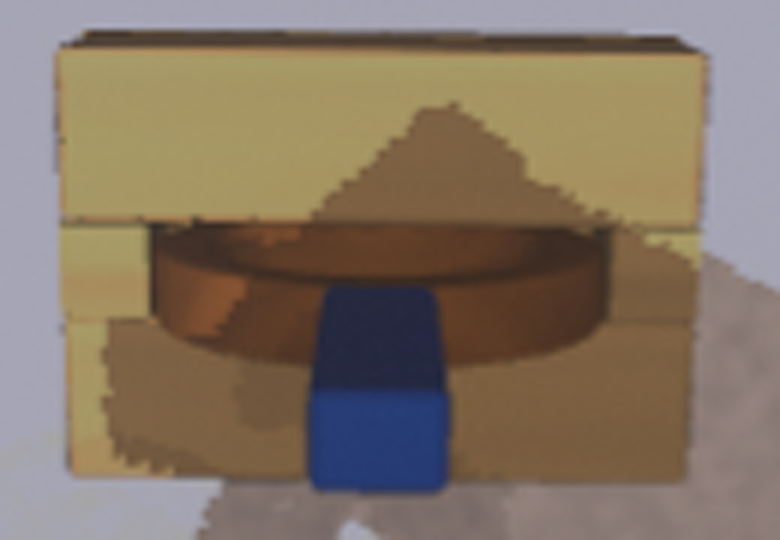

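```bash
python3 -c "
from fit import *
w=load('w1.png')
P=lambda u,v:px((u,v),220,140,6)
R=[(58,47,40,58),(706,56,40,-58),(686,484,-40,-58),(70,476,-40,58)]
ob=[(w,(a,b,42),P(u,v)) for u,v,a,b in R]; fit(ob,[484,-240,-.19])
fit([(w,(a,b,152),P(u,v)) for u,v,a,b in [(308,394,7,9),(450,394,7,-9),(447,492,-7,-9),(310,490,-7,9)]],[484,-240,-.19])
"
```

```text
[ 4.854776e+02 -2.409451e+02 -2.036000e-01] -11.664762950276371 rms 0.8141466970178786
[[-1.1, -0.5], [1.3, -0.6], [0.5, 0.6], [-0.7, 0.8]]
[ 4.857787e+02 -2.408499e+02 -1.979000e-01] -11.33958777112463 rms 0.7657004828653773
[[-0.4, -1.0], [0.4, -0.9], [0.6, 0.9], [-0.6, 1.1]]
```

```bash
python3 -c "
from d import *
delta([485.3,-240.5,122],np.radians(-11.4))"
```

```text
t 1.38 tcp [ 483.3 -240.8  235. ] F [ 0.02 -1.29  0.5 ] w 85.5 shift cm [ 0.19  -0.064 11.303] rot deg [0.01 0.02 0.31]
```

{"method": "arm_command", "body": {
  "deltas": [
    [[0,0.19,-0.06,4,0,0,0.3],[0.3,0.19,-0.06,8,0,0,0.3],[0.5,0.19,-0.06,11.3,0,0,0.3],[0.5,0.19,-0.06,11.3,0,0,0.3],[0.5,0.19,-0.06,11.3,0,0,0.3]]
  ],
  "newtons": 40
}}

```text
t: 2.0
tcp_pos: [485.6, -241.5, 123.6]
eef_rot: [0.001, 0.995, -0.1, 0.001]
ft_force: [0.2, -0.4, -0.7]
gripper_width: 42.8
```

```bash
python3 -c "
from d import *
snap('wrist','w2.png');snap('scene','s2.png')
crop('s2.png',80,160,220,310,4,'c_s2.png')
delta([485.3,-240.5,122],np.radians(-11.4))"
```

```text
t 2.1 tcp [ 485.8 -241.2  123.7] F [ 0.19 -0.43  0.44] w 42.7 shift cm [-0.059 -0.063  0.165] rot deg [ 0.08 -0.12 -0.01]
```

View pics/w2.png

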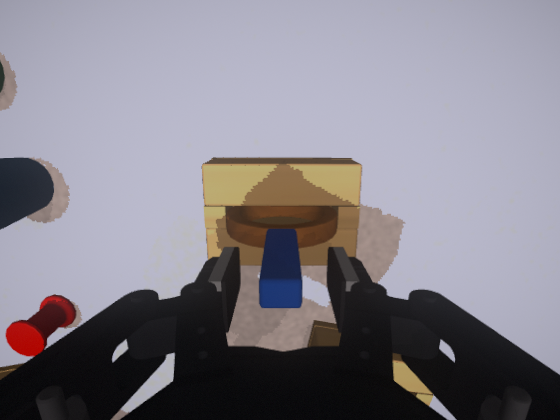

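View pics/c_s2.png

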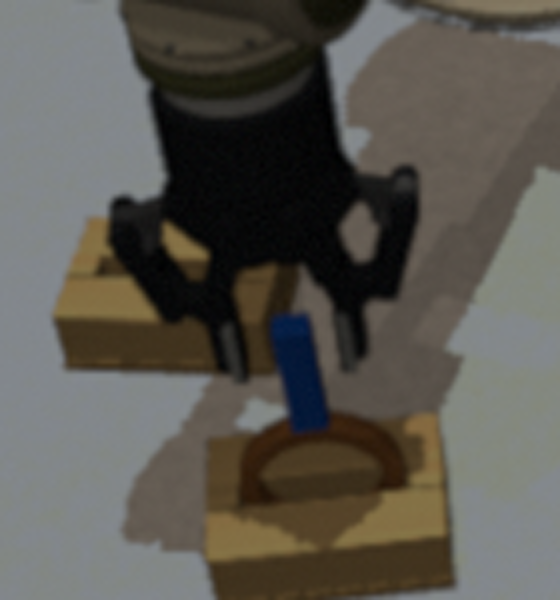

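The wrist view shows the stem at (281,300), centred between the pads at columns 238 and 328. I'll close the fingers.

{"method": "arm_command", "body": {
  "deltas": [
    [[1,0,0,0.12,0,0,0],[1,0,0,0.12,0,0,0],[1,0,0,0.12,0,0,0],[1,0,0,0.12,0,0,0],[1,0,0,0.12,0,0,0]]
  ],
  "newtons": 60
}}

```text
t: 2.72
tcp_pos: [486.3, -241.2, 123.5]
eef_rot: [0.001, 0.995, -0.099, 0.002]
ft_force: [-0.6, 1.5, 5.9]
gripper_width: 17.0
```

```bash
python3 -c "
from d import *
delta([485.3,-240.5,222],np.radians(-11.4))"
```

```text
t 2.73 tcp [ 486.3 -241.2  123.5] F [-0.58  1.48  5.94] w 17.0 shift cm [-0.071 -0.036 -9.853] rot deg [ 0.1  -0.22 -0.01]
```

{"method": "arm_command", "body": {
  "deltas": [
    [[1,0,0,-0.5,0,0,0],[1,0,0,-1.5,0,0,0],[1,0,0,-3,0,0,0],[1,0,0,-5,0,0,0],[1,0,0,-5,0,0,0]]
  ]
}}

```text
t: 3.35
tcp_pos: [486.7, -241.6, 175.3]
eef_rot: [0.002, 0.995, -0.099, 0.003]
ft_force: [-0.1, -1.3, -0.7]
gripper_width: 17.4
```

```bash
python3 -c "
from d import *
delta([485.3,-240.5,318],np.radians(-11.4))"
```

```text
t 3.35 tcp [ 486.7 -241.6  175.3] F [-0.1  -1.28 -0.66] w 17.4 shift cm [ -0.058  -0.034 -14.269] rot deg [ 0.19 -0.4  -0.01]
```

{"method": "arm_command", "body": {
  "deltas": [
    [[1,0,0,-3,0,0,0],[1,0,0,-7,0.1,-0.2,0],[1,0,0,-12,0.1,-0.2,0],[1,0,0,-14.3,0.1,-0.2,0],[1,0,0,-14.3,0.1,-0.2,0]]
  ]
}}

```text
t: 3.98
tcp_pos: [486.0, -241.1, 319.0]
eef_rot: [0.002, 0.995, -0.099, 0.003]
ft_force: [-0.4, -0.4, -0.9]
gripper_width: 16.9
```

```bash
python3 -c "
from d import *
snap('scene','s3.png');snap('top','t3.png');snap('wrist','w3.png')
crop('s3.png',60,40,260,240,3,'c_s3.png')
cx,cy,yaw=534.5,204.8,np.radians(11.8)
c,s=np.cos(yaw),np.sin(yaw)
x=-22
delta([cx+c*x,cy+s*x,318],yaw)"
```

```text
t 4.12 tcp [ 485.5 -240.7  316.5] F [-0.4  -0.05 -0.93] w 16.6 shift cm [ -6.029 -43.774  -0.167] rot deg [ 2.000e-02 -4.000e-02 -2.321e+01]
```

View pics/c_s3.png

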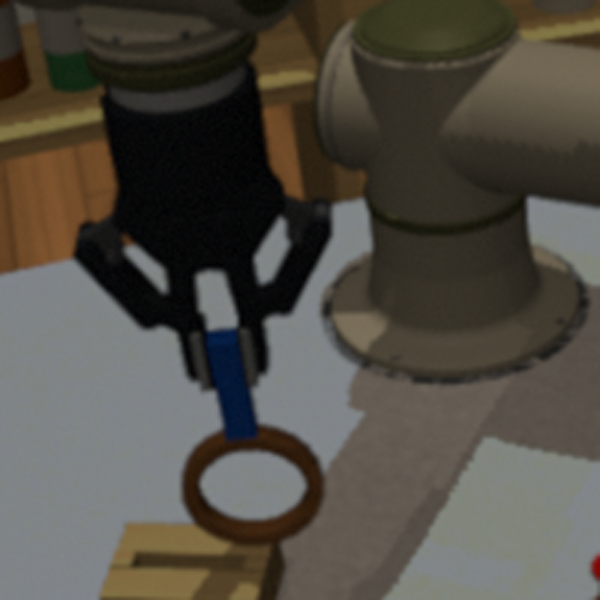

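View pics/w3.png

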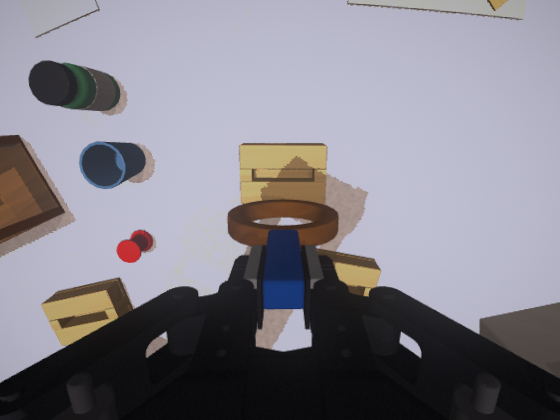

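View pics/t3.png

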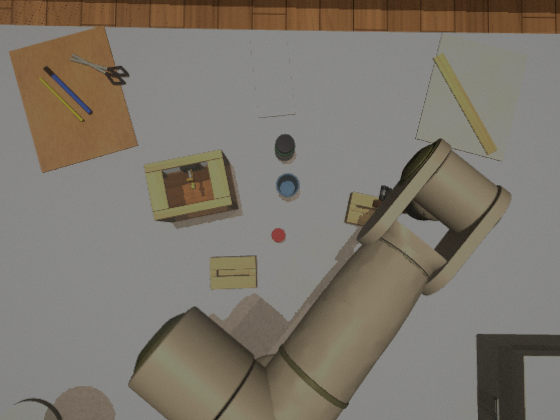

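The hoop hangs upright in the grip and the rack below it is empty. I'll move toward the cabinet, staying high.

{"method": "arm_command", "body": {
  "deltas": [
    [[1,-1.5,-6,-0.6,0,0,-6],[1,-3,-12,-0.8,0,0,-12],[1,-4.5,-18,-1,0,0,-18],[1,-6,-24,-1,0,0,-23],[1,-6,-28,-1,0,0,-23.2]]
  ]
}}

```text
t: 4.75
tcp_pos: [481.1, 48.1, 325.4]
eef_rot: [-0.0, 0.995, 0.104, -0.0]
ft_force: [1.2, 0.3, -0.7]
gripper_width: 16.8
```

```bash
python3 -c "
from d import *
cx,cy,yaw=534.5,204.8,np.radians(11.8)
c,s=np.cos(yaw),np.sin(yaw)
x=-60
delta([cx+c*x,cy+s*x,328],yaw)
crop('w3.png',215,185,355,325,5,'c_w3.png')"
```

```text
t 4.75 tcp [481.1  48.1 325.4] F [ 1.19  0.29 -0.65] w 16.8 shift cm [  2.463 -14.242  -0.259] rot deg [-0.01  0.05  0.14]
```

View pics/c_w3.png

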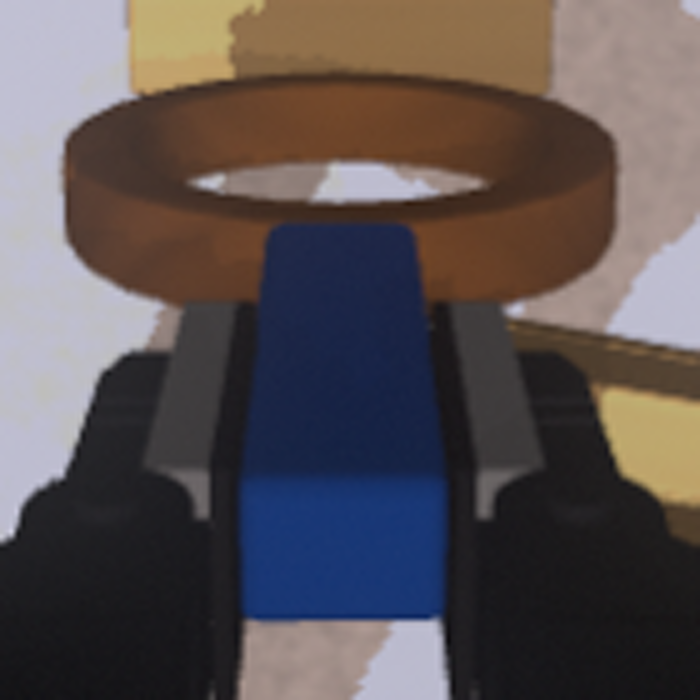

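```bash
python3 -c "
from fit import *
from d import *
w=load('w3.png'); 
tcp=np.array([485.5,-240.7,316.5])
P=lambda u,v:px((u,v),215,185,5)
O=[(243,473,7,9,144),(447,473,7,-9,144),(240,618,-7,9,144),(446,618,-7,-9,144),(270,225,7,9,79),(412,225,7,-9,79),(65,160,7,40,40),(613,165,7,-40,40),(340,75,7,0,0)]
L=np.array([o[2:] for o in O],float); U=np.array([P(o[0],o[1]) for o in O])
base=Rn.from_euler('z',-11.4,degrees=True)
def res(p):
    R=base*Rn.from_rotvec(np.radians(p[3:])); X=R.apply(L-[0,0,130])+tcp+base.apply(p[:3])
    r=proj(w,X)-U
    return r.ravel()
o=least_squares(res,[0,0,15,0,0,0],loss='soft_l1'); print(o.x.round(2)); print(res(o.x).reshape(-1,2).round(1))
J=o.jac; print(np.sqrt(np.diag(np.linalg.inv(J.T@J))).round(2))
"
```

```text
[-3.33 -0.56  7.73  0.23  0.82 -0.27]
[[-1.  -0.2]
 [ 0.7 -0. ]
 [-0.   0. ]
 [ 0.1  0.1]
 [-0.2  0.6]
 [ 0.3  0.7]
 [ 1.1 -3.2]
 [-0.8 -3.8]
 [-0.1  1.7]]
[1.15 0.22 2.09 0.3  0.62 1.21]
```

{"method": "arm_command", "body": {
  "deltas": [
    [[1,1,-5,-0.5,0,0,0.1],[1,2,-11,-0.5,0,0,0.1],[1,2.4,-14.2,-0.3,0,0,0.1],[1,2.4,-14.2,-0.3,0,0,0.1],[1,2.4,-14.2,-0.3,0,0,0.1]]
  ]
}}

```text
t: 5.38
tcp_pos: [475.2, 191.4, 327.5]
eef_rot: [0.0, 0.995, 0.103, -0.001]
ft_force: [0.0, 0.3, -1.1]
gripper_width: 17.1
```

```bash
python3 -c "
from d import *
snap('wrist','w4.png');snap('scene','s4.png');snap('top','t4.png')
cx,cy,yaw=534.5,204.8,np.radians(11.8)
c,s=np.cos(yaw),np.sin(yaw)
x=-22
delta([cx+c*x,cy+s*x,328],yaw)
crop('s4.png',290,60,460,290,3,'c_s4.png')"
```

```text
t 5.53 tcp [475.4 191.1 328.2] F [ 0.22 -0.55  0.81] w 16.6 shift cm [ 3.864 -0.14   0.016] rot deg [-0.    0.07 -0.05]
```

View pics/w4.png

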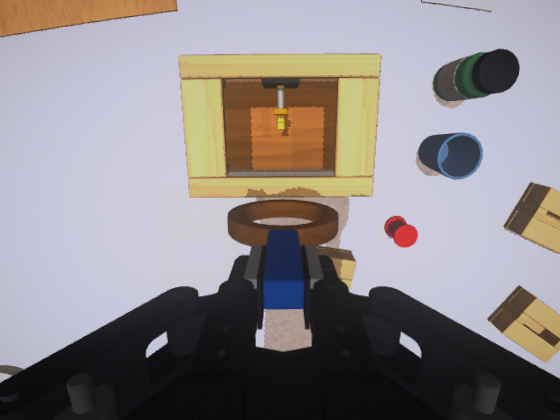

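View pics/c_s4.png

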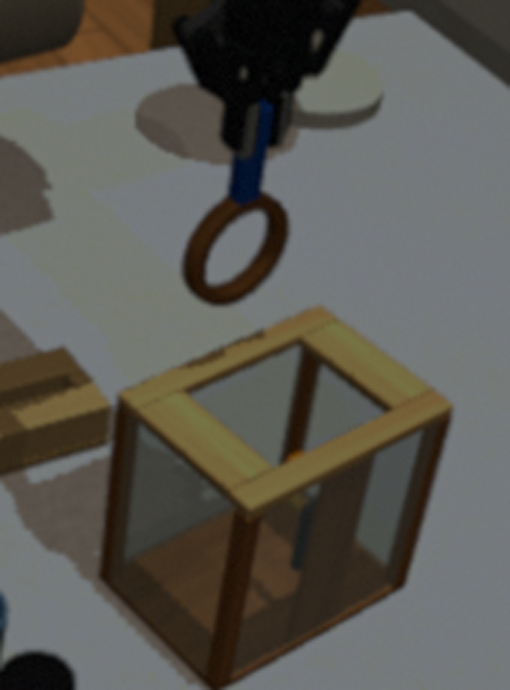

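View pics/t4.png

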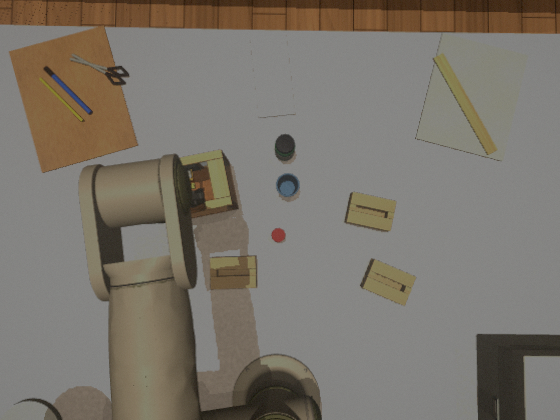

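Good view: the wrist picture shows the opening spanning columns 224–337 and rows 78–176. The keeper is at (280,112), the yellow tip at (281,125) and the hoop ring at (283,220). I'll enlarge it to fit the cabinet.

```bash
python3 -c "
from h import *
crop('w4.png',170,45,300,205,5,'c_w4a.png')
crop('w4.png',255,45,390,205,5,'c_w4b.png')
crop('w4.png',255,70,310,140,10,'c_w4c.png')"
```

```text
(no output)
```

View pics/c_w4a.png

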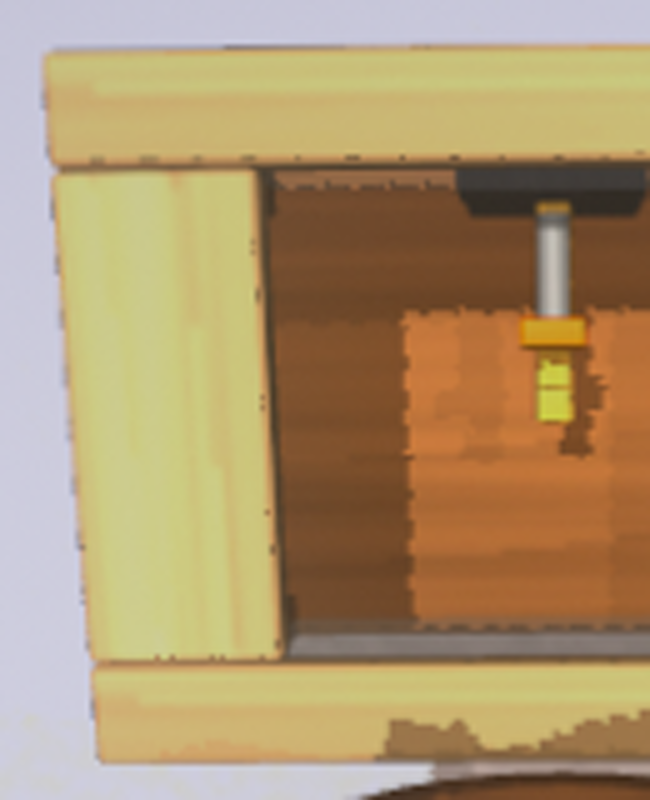

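View pics/c_w4b.png

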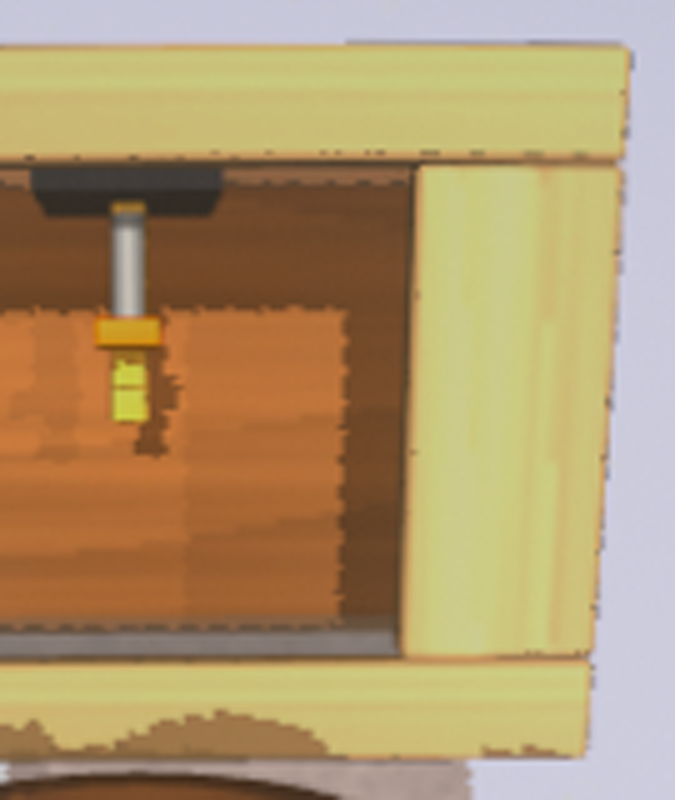

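View pics/c_w4c.png

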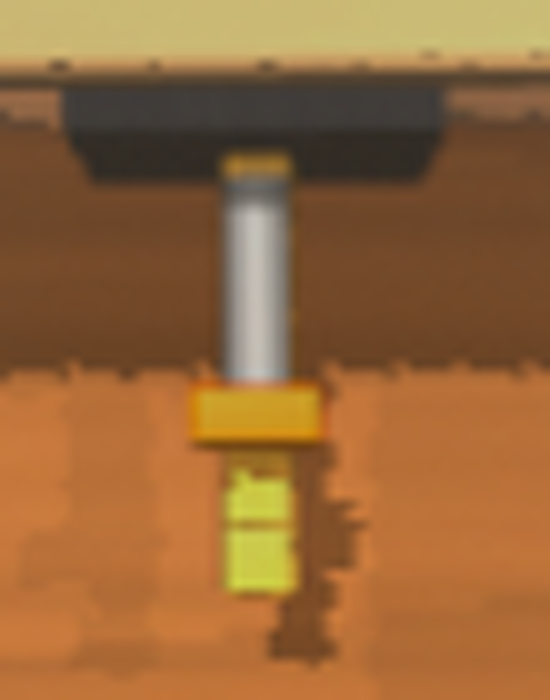

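```bash
python3 -c "
from fit import *
w=load('w4.png')
A=lambda u,v:px((u,v),170,45,5)
B=lambda u,v:px((u,v),255,45,5)
ob=[(w,(65,90,172),A(43,52)),(w,(65,-90,172),B(628,46)),(w,(-65,-90,172),B(585,757)),(w,(-65,90,172),A(98,762)),
(w,(45,52,172),A(260,167)),(w,(-45,52,172),A(285,662)),(w,(45,-52,172),B(414,162)),(w,(-45,-52,172),B(401,658))]
c=fit(ob,[534,204,.2])
T=np.array(w['T']);print(T[:3,3])
cc,s=np.cos(c[2]),np.sin(c[2])
def loc(P): d=np.array(P[:2])-c[:2]; return np.round([cc*d[0]+s*d[1],-s*d[0]+cc*d[1],P[2]],1)
C=lambda u,v:px((u,v),255,70,10)
print('cam',loc(T[:3,3]),'tcp',loc([475.4,191.1,328]))
for h in (93,100,107): print(h,'keeper front',loc(onz(w,C(257,443),h+33)),'tip end',loc(onz(w,C(260,592),h+9)),'tip back',loc(onz(w,C(260,523),h+9)))
"
```

```text
[5.347166e+02 2.061075e+02 2.136000e-01] 12.239913294294753 rms 1.0239681013125896
[[-1.6, -0.8], [1.9, -1.1], [1.3, 1.1], [-0.9, 1.3], [-0.8, -0.5], [-0.6, 0.7], [0.8, -0.3], [-0.0, 0.8]]
[541.8709212  204.73281804 468.56091897]
cam [  6.7  -2.9 468.6] tcp [-61.1  -2.1 328. ]
93 keeper front [ 14.3  -0.  126. ] tip end [ -1.5  -0.  102. ] tip back [ 6.10e+00 -1.00e-01  1.02e+02]
100 keeper front [ 1.42e+01 -1.00e-01  1.33e+02] tip end [-1.30e+00 -1.00e-01  1.09e+02] tip back [  6.2  -0.2 109. ]
107 keeper front [ 14.   -0.2 140. ] tip end [ -1.1  -0.2 116. ] tip back [  6.2  -0.2 116. ]
```

```bash
python3 -c "
from fit import *
from d import *
w=load('w3.png'); 
tcp=np.array([485.5,-240.7,316.5])
P=lambda u,v:px((u,v),215,185,5)
O=[(243,473,7,9,144),(447,473,7,-9,144),(240,618,-7,9,144),(446,618,-7,-9,144),(270,225,7,9,79),(412,225,7,-9,79),(65,160,7,40,40),(613,165,7,-40,40),(340,75,7,0,0)]
L=np.array([o[2:] for o in O],float); U=np.array([P(o[0],o[1]) for o in O])
W=np.ones((9,2));W[6:8,1]=0
base=Rn.from_euler('z',-11.4,degrees=True)
for cam in (0,1):
  def res(p):
    R=base*Rn.from_rotvec(np.radians(p[3:6])); X=R.apply(L-[0,0,130])+tcp+base.apply([p[0],p[1],14.5])
    X=X+(np.array([0,0,p[2]]) if cam else 0)
    return ((proj(w,X)-U)*W).ravel()
  o=least_squares(res,[0,0,0,0,0,0],x_scale=1.); print(o.x.round(2),o.cost); print(res(o.x).reshape(-1,2).round(1).tolist())
"
```

```text
[ 0.41 -0.56  5.89  0.25  1.38 -0.35] 10.755617064427806
[[-2.2, -0.9], [2.1, -0.7], [-1.2, 1.2], [1.4, 1.3], [-0.8, -0.8], [0.8, -0.7], [-0.6, -0.0], [0.8, -0.0], [-0.2, 0.8]]
[-3.24 -0.57 -6.78  0.26  0.27 -0.33] 1.845256342227865
[[-1.0, -0.0], [0.8, 0.1], [0.0, -0.0], [0.2, 0.1], [-0.3, -0.3], [0.3, -0.1], [1.0, -0.0], [-0.8, -0.0], [-0.2, 0.2]]
```

```bash
cat >> d.py <<'E'
C=np.array([534.7,206.1]); YAW=np.radians(12.2)
def cab(x,y,z):
    c,s=np.cos(YAW),np.sin(YAW); r=delta([C[0]+c*x-s*y,C[1]+s*x+c*y,z],YAW)
    st=ctrl.read_state(); d=st['tcp_pos'][:2]-C; print('cab tcp',np.round([c*d[0]+s*d[1],-s*d[0]+c*d[1],st['tcp_pos'][2]],2),'eye z',round(st['tcp_pos'][2]-45.5,1),'Fcab',np.round([c*st['ft_force'][0]+s*st['ft_force'][1],-s*st['ft_force'][0]+c*st['ft_force'][1],st['ft_force'][2]],2)); return r
E
python3 -c "
from d import *
cab(-21,0.3,328)"
```

```text
t 5.53 tcp [475.4 191.1 328.2] F [ 0.22 -0.55  0.81] w 16.6 shift cm [ 4.01  -0.279  0.016] rot deg [-0.    0.07 -0.45]
cab tcp [-61.12  -2.18 328.21] eye z 282.7 Fcab [ 0.1  -0.59  0.81]
```

{"method": "arm_command", "body": {
  "deltas": [
    [[1,1.5,-0.14,0,0,0,-0.2],[1,3,-0.28,0,0,0,-0.4],[1,4,-0.28,0,0,0,-0.4],[1,4,-0.28,0,0,0,-0.4],[1,4,-0.28,0,0,0,-0.4]]
  ]
}}

```text
t: 6.15
tcp_pos: [513.8, 201.7, 328.2]
eef_rot: [0.0, 0.994, 0.106, -0.001]
ft_force: [0.3, -0.2, -1.0]
gripper_width: 17.2
```

```bash
python3 -c "
from d import *
snap('wrist','w5.png');snap('scene','s5.png')
cab(-21,0.3,280)
crop('s5.png',290,60,460,290,3,'c_s5.png')"
```

```text
t 6.25 tcp [513.7 201.9 328.4] F [ 0.36  0.06 -1.32] w 17.0 shift cm [ 4.500e-02 -2.000e-03  4.837e+00] rot deg [-0.    0.06 -0.05]
cab tcp [-2.1400e+01  2.8000e-01  3.2837e+02] eye z 282.9 Fcab [ 0.37 -0.02 -1.32]
```

View pics/w5.png

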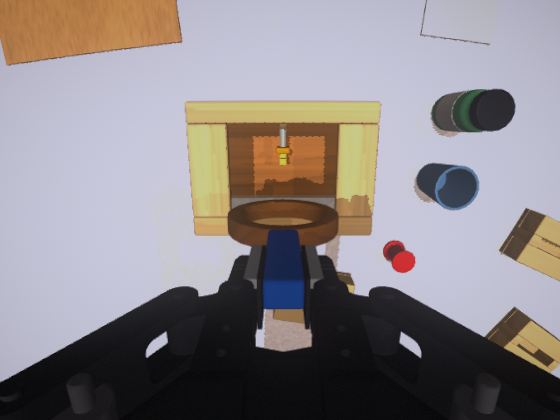

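View pics/c_s5.png

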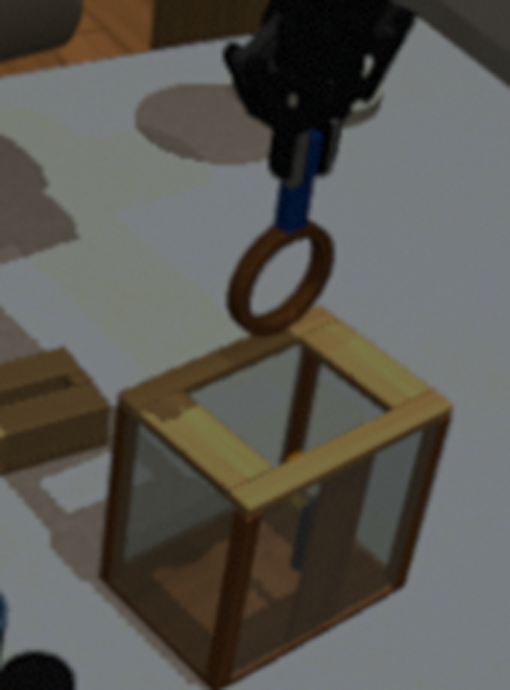

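```bash
python3 -c "
from fit import *
from d import *
s5=load('s5.png')
c,s=np.cos(YAW),np.sin(YAW)
W=lambda x,y,z:[C[0]+c*x-s*y,C[1]+s*x+c*y,z]
B=328.4-115.5
pts=[W(-21.4-.5+dx,dy-.3,B+dz) for dx,dy,dz in [(7,-9,144),(7,9,144),(7,-9,79),(7,9,79),(7,0,0),(7,0,10),(7,40,40),(7,-40,40),(7,0,70)]]
p=(proj(s5,pts)-[290,60]+.5)*3-.5
print(p.round(0).tolist())
im=cv2.imread('pics/c_s5.png')
for q in p: cv2.circle(im,tuple(int(v) for v in q),2,(0,255,0),-1)
F=[W(a,b,172) for a,b in [(65,90),(65,-90),(-65,-90),(-65,90),(45,52),(45,-52),(-45,-52),(-45,52)]]
for q in (proj(s5,F)-[290,60]+.5)*3-.5: cv2.circle(im,tuple(int(v) for v in q),2,(0,0,255),-1)
cv2.imwrite('pics/c_s5b.png',cv2.resize(im[100:550,90:480],None,fx=1.5,fy=1.3))"
```

```text
[[301.0, 142.0], [323.0, 134.0], [286.0, 236.0], [307.0, 227.0], [279.0, 336.0], [281.0, 323.0], [334.0, 265.0], [239.0, 305.0], [294.0, 244.0]]
```

View pics/c_s5b.png

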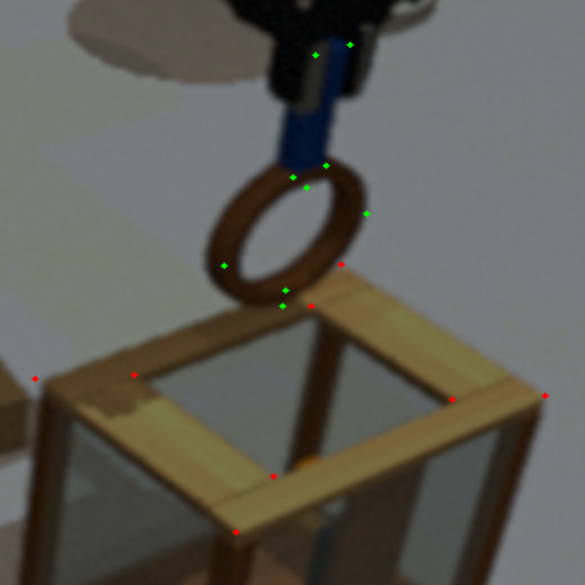

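{"method": "arm_command", "body": {
  "deltas": [
    [[1,0.04,0,2,0,0,0],[1,0.04,0,4,0,0,0],[1,0.04,0,6,0,0,0],[1,0.04,0,8,0,0,0],[1,0.04,0,8,0,0,0]]
  ]
}}

```text
t: 6.88
tcp_pos: [513.3, 201.8, 247.5]
eef_rot: [0.0, 0.994, 0.106, -0.002]
ft_force: [0.4, -0.9, 0.5]
gripper_width: 16.9
```

```bash
python3 -c "
from d import *
snap('wrist','w6.png');snap('scene','s6.png')
cab(-21,0.3,166)
crop('s6.png',290,60,460,290,3,'c_s6.png')"
```

```text
t 6.97 tcp [514.2 202.  249.3] F [ 1.03  0.46 -0.62] w 17.3 shift cm [-7.000e-03  0.000e+00  8.328e+00] rot deg [-0.   -0.   -0.05]
cab tcp [-20.94   0.3  249.28] eye z 203.8 Fcab [ 1.1   0.24 -0.62]
```

View pics/w6.png

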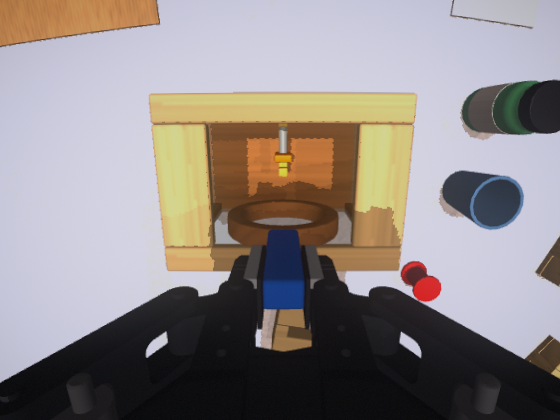

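View pics/c_s6.png

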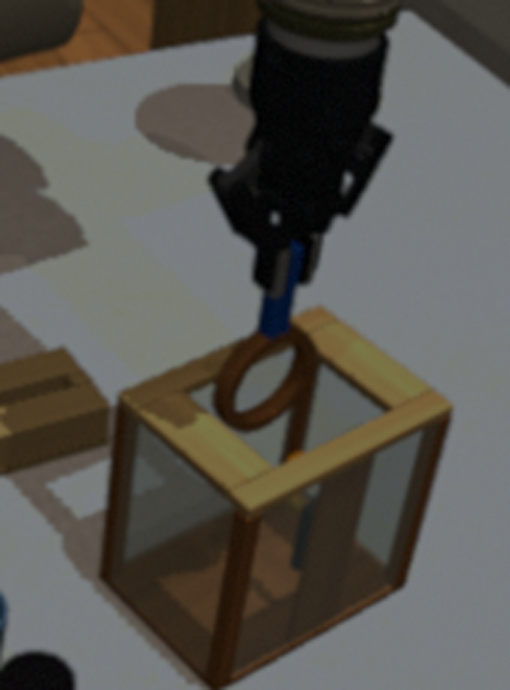

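{"method": "arm_command", "body": {
  "deltas": [
    [[1,0,0,2,0,0,0],[1,0,0,4,0,0,0],[1,0,0,6,0,0,0],[1,0,0,8.3,0,0,0],[1,0,0,8.3,0,0,0]]
  ]
}}

```text
t: 7.6
tcp_pos: [513.9, 201.9, 166.1]
eef_rot: [0.0, 0.994, 0.106, -0.001]
ft_force: [0.1, 1.1, 0.8]
gripper_width: 16.5
```

```bash
python3 -c "
from d import *
snap('wrist','w7.png');snap('scene','s7.png')
cab(-4,0.3,166)
crop('s7.png',310,100,450,290,4,'c_s7.png')
crop('w7.png',180,60,400,260,3.5,'c_w7.png')"
```

```text
t 7.7 tcp [514.8 202.1 167.8] F [-0.14  0.53  0.12] w 17.0 shift cm [ 1.629 -0.003  0.179] rot deg [ 0.01 -0.12 -0.04]
cab tcp [-20.3    0.28 167.75] eye z 122.3 Fcab [-0.03  0.55  0.12]
```

View pics/c_w7.png

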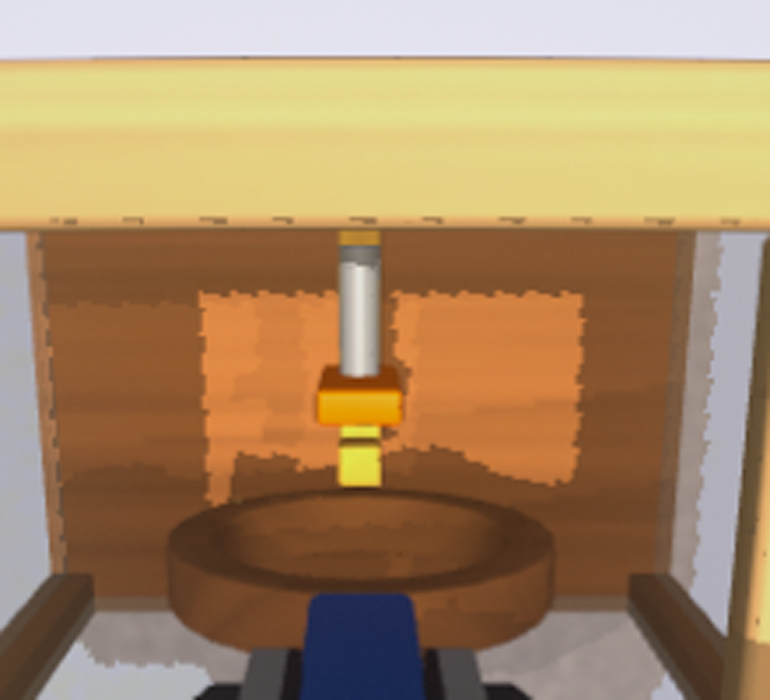

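View pics/c_s7.png

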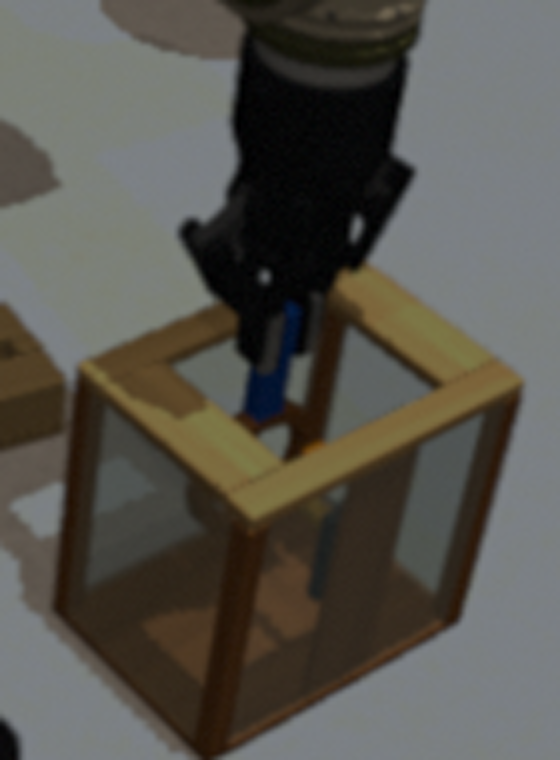

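{"method": "arm_command", "body": {
  "deltas": [
    [[1,0.5,0,0.1,0,0,0],[1,1.1,0,0.2,0,0,0],[1,1.7,0,0.2,0,-0.1,0],[1,2.1,0,0.2,0,-0.1,0],[1,2.1,0,0.2,0,-0.1,0]]
  ]
}}

```text
t: 8.32
tcp_pos: [535.6, 206.5, 165.7]
eef_rot: [0.0, 0.994, 0.106, 0.0]
ft_force: [0.4, -0.3, -0.9]
gripper_width: 16.9
```

```bash
python3 -c "
from d import *
cab(6,0.3,165.5)"
```

```text
t 8.32 tcp [535.6 206.5 165.7] F [ 0.43 -0.29 -0.91] w 16.9 shift cm [ 0.507 -0.007  0.016] rot deg [ 0.01 -0.02 -0.04]
cab tcp [  0.93   0.23 165.65] eye z 120.2 Fcab [ 0.36 -0.38 -0.91]
```

Next I'll feel for the keeper along +x in small steps.

{"method": "arm_command", "body": {
  "deltas": [
    [[1,0.2,0,0,0,0,0],[1,0.4,0,0,0,0,0],[1,0.5,0,0,0,0,0],[1,0.5,0,0,0,0,0]]
  ]
}}

```text
t: 8.82
tcp_pos: [540.5, 207.6, 165.7]
eef_rot: [0.0, 0.994, 0.106, 0.0]
ft_force: [-0.6, -0.6, -1.0]
gripper_width: 17.0
```

```bash
python3 -c "
from d import *
cab(6,0.3,165.5)
snap('wrist','w8.png');crop('w8.png',180,60,400,260,3.5,'c_w8.png')
cab(6,0.3,165.5)"
```

```text
t 8.82 tcp [540.5 207.6 165.7] F [-0.56 -0.62 -1.  ] w 17.0 shift cm [ 0.006 -0.006  0.017] rot deg [ 0.01 -0.02 -0.04]
cab tcp [  5.94   0.24 165.67] eye z 120.2 Fcab [-0.68 -0.49 -1.  ]
t 8.88 tcp [540.4 207.6 165.6] F [0.2  1.54 0.51] w 17.3 shift cm [ 0.013 -0.007  0.014] rot deg [ 0.01 -0.01 -0.04]
cab tcp [  5.87   0.23 165.64] eye z 120.1 Fcab [0.52 1.46 0.51]
```

View pics/c_w8.png

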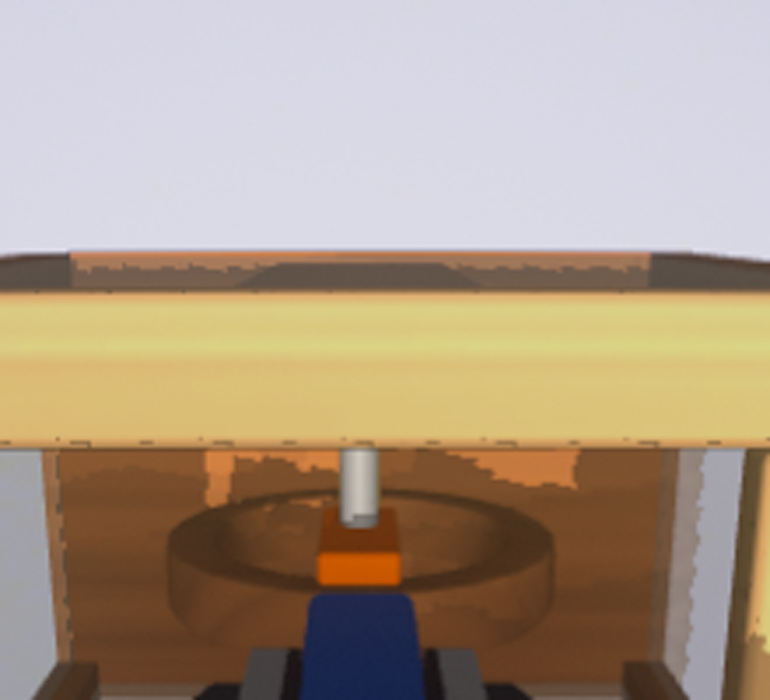

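{"method": "arm_command", "body": {
  "deltas": [
    [[1,0.1,0,0,0,0,0],[1,0.2,0,0,0,0,0],[1,0.2,0,0,0,0,0]]
  ]
}}

```text
t: 9.25
tcp_pos: [542.4, 208.0, 165.6]
eef_rot: [0.0, 0.994, 0.106, 0.0]
ft_force: [-0.1, -0.2, -1.0]
gripper_width: 17.0
```

```bash
python3 -c "
from d import *
cab(6,0.3,165.5)
snap('wrist','w9.png');crop('w9.png',255,190,310,250,10,'c_w9.png')
crop('w8.png',255,190,310,250,10,'c_w8b.png')
cab(10,0.3,165.5)"
```

```text
t 9.25 tcp [542.4 208.  165.6] F [-0.12 -0.24 -1.01] w 17.0 shift cm [-0.194 -0.005  0.015] rot deg [ 0.01 -0.01 -0.04]
cab tcp [  7.94   0.25 165.65] eye z 120.1 Fcab [-0.17 -0.21 -1.01]
t 9.3 tcp [542.4 208.  165.6] F [ 1.3   0.74 -1.61] w 17.0 shift cm [ 0.209 -0.006  0.014] rot deg [ 0.01 -0.01 -0.04]
cab tcp [  7.91   0.24 165.64] eye z 120.1 Fcab [ 1.43  0.44 -1.61]
```

{"method": "arm_command", "body": {
  "deltas": [
    [[1,0.1,0,0,0,0,0],[1,0.2,0,0,0,0,0],[1,0.2,0,0,0,0,0]]
  ]
}}

```text
t: 9.68
tcp_pos: [544.2, 208.4, 165.6]
eef_rot: [0.0, 0.994, 0.106, -0.0]
ft_force: [-1.9, -0.5, 1.5]
gripper_width: 17.0
```

```bash
python3 -c "
from d import *
cab(6,0.3,165.5)
snap('wrist','w10.png');crop('w10.png',255,190,310,250,10,'c_w10.png')
cab(10,0.3,165.5)
a=[cv2.imread('pics/'+f)[100:600] for f in ('c_w8b.png','c_w9.png','c_w10.png')]
cv2.imwrite('pics/cmp.png',cv2.resize(np.hstack(a),(790,240)))"
```

```text
t 9.68 tcp [544.2 208.4 165.6] F [-1.94 -0.53  1.49] w 17.0 shift cm [-0.374 -0.004  0.01 ] rot deg [ 0.01  0.03 -0.04]
cab tcp [  9.74   0.26 165.6 ] eye z 120.1 Fcab [-2.01 -0.11  1.49]
t 9.72 tcp [544.2 208.4 165.6] F [-2.37 -0.42  0.64] w 17.1 shift cm [ 0.024 -0.006  0.011] rot deg [ 0.01  0.02 -0.04]
cab tcp [  9.76   0.24 165.61] eye z 120.1 Fcab [-2.41  0.09  0.64]
```

View pics/cmp.png

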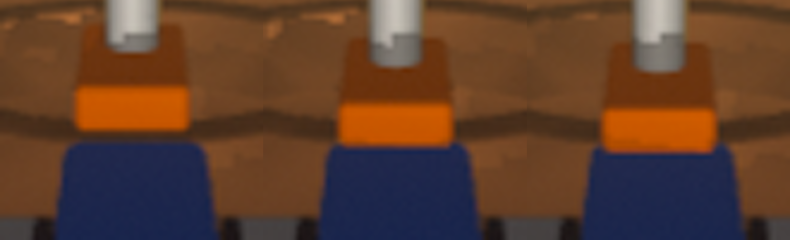

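Contact with the keeper is at TCP x ≈ 8.5: it advances with the stem from there, and the force is −2.4 N. I'll firm up the grip, then push the keeper back about 9.5 mm.

{"method": "arm_command", "body": {
  "deltas": [
    [[1,0,0,0,0,0,0],[1,0.2,0,0,0,0,0],[1,0.4,0,0,0,0,0],[1,0.6,0,0,0,0,0],[1,0.8,0,0,0,0,0]]
  ],
  "newtons": 100
}}

```text
t: 10.35
tcp_pos: [551.9, 210.1, 165.6]
eef_rot: [0.0, 0.994, 0.106, -0.0]
ft_force: [-5.0, -1.2, 1.3]
gripper_width: 15.8
```

```bash
python3 -c "
from d import *
cab(18,0.3,165.5)
snap('wrist','w11.png');crop('w11.png',220,170,350,310,5,'c_w11.png')
snap('scene','s11.png');crop('s11.png',360,170,420,240,10,'c_s11.png')
cab(18,0.3,165.5)"
```

```text
t 10.35 tcp [551.9 210.1 165.6] F [-4.96 -1.15  1.33] w 15.8 shift cm [ 0.031 -0.001  0.006] rot deg [ 0.    0.06 -0.04]
cab tcp [ 17.69   0.29 165.56] eye z 120.1 Fcab [-5.09 -0.08  1.33]
t 10.45 tcp [552.  210.1 165.6] F [-5.09 -0.87  2.49] w 16.2 shift cm [ 0.024 -0.001  0.008] rot deg [ 0.    0.04 -0.04]
cab tcp [ 17.76   0.29 165.58] eye z 120.1 Fcab [-5.16  0.23  2.49]
```

View pics/c_w11.png

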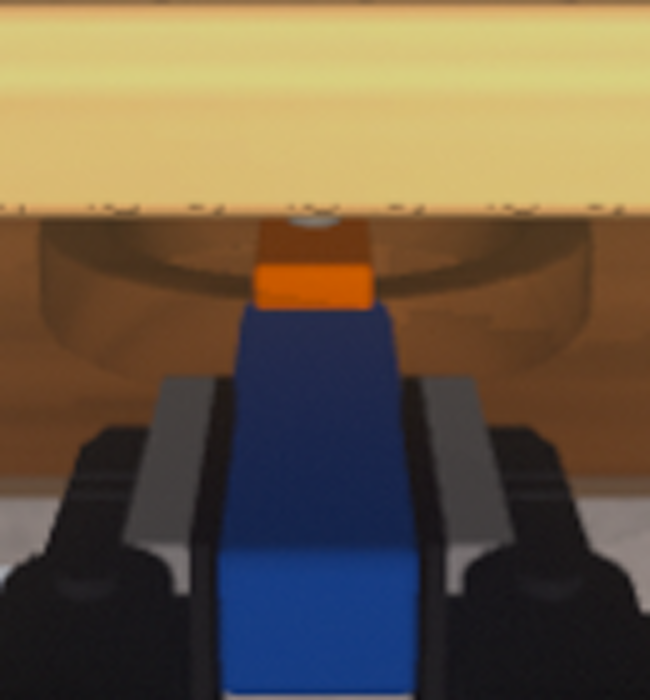

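View pics/c_s11.png

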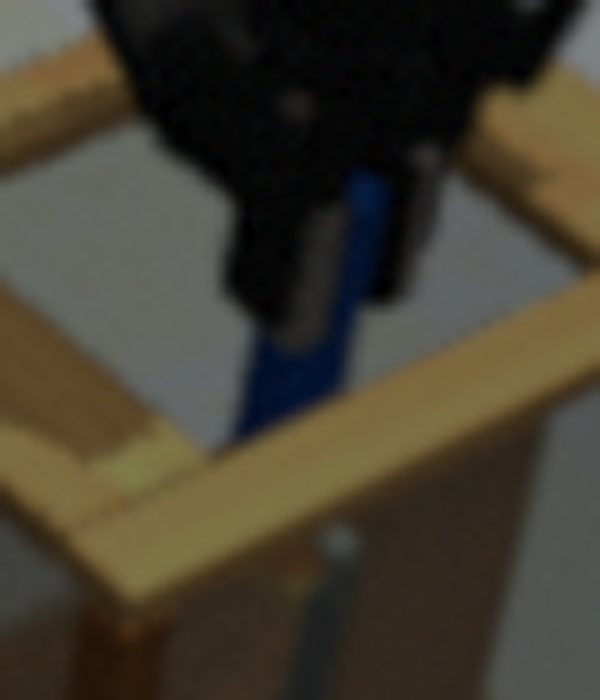

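{"method": "arm_command", "body": {
  "deltas": [
    [[1,0,0,0.2,0,0,0],[1,0,0,0.4,0,0,0],[1,0,0,0.6,0,0,0],[1,0,0,0.8,0,0,0],[1,0,0,1.0,0,0,0]]
  ]
}}

```text
t: 11.08
tcp_pos: [552.0, 210.1, 155.4]
eef_rot: [0.0, 0.994, 0.106, -0.0]
ft_force: [-4.3, -0.8, 2.0]
gripper_width: 16.3
```

```bash
python3 -c "
from d import *
cab(17.8,0.3,150)"
```

```text
t 11.07 tcp [552.  210.1 155.4] F [-4.31 -0.77  2.02] w 16.3 shift cm [ 0.005 -0.003  0.543] rot deg [ 0.    0.04 -0.04]
cab tcp [ 17.75   0.27 155.43] eye z 109.9 Fcab [-4.37  0.16  2.02]
```

{"method": "arm_command", "body": {
  "deltas": [
    [[1,0,0,0.1,0,0,0],[1,0,0,0.2,0,0,0],[1,0,0,0.2,0,0,0]]
  ]
}}

```text
t: 11.45
tcp_pos: [551.9, 210.1, 153.3]
eef_rot: [0.0, 0.994, 0.106, -0.0]
ft_force: [-4.3, -1.2, 2.7]
gripper_width: 16.4
```

{"method": "arm_command", "body": {
  "deltas": [
    [[1,0,0,0.1,0,0,0],[1,0,0,0.2,0,0,0],[1,0,0,0.2,0,0,0]]
  ]
}}

```text
t: 11.82
tcp_pos: [551.8, 210.1, 151.1]
eef_rot: [0.0, 0.994, 0.106, -0.001]
ft_force: [-5.0, -1.6, 2.2]
gripper_width: 16.4
```

{"method": "arm_command", "body": {
  "deltas": [
    [[1,0,0,0.1,0,0,0],[1,0,0,0.2,0,0,0],[1,0,0,0.2,0,0,0]]
  ]
}}

```text
t: 12.2
tcp_pos: [551.8, 210.1, 149.0]
eef_rot: [0.0, 0.994, 0.106, -0.001]
ft_force: [-5.0, -1.3, 0.8]
gripper_width: 16.0
```

```bash
python3 -c "
from d import *
cab(17.8,0.3,150)"
```

```text
t 12.2 tcp [551.8 210.1 149. ] F [-5.05 -1.33  0.79] w 16.0 shift cm [ 0.028 -0.004 -0.105] rot deg [ 0.    0.09 -0.04]
cab tcp [ 17.52   0.26 148.95] eye z 103.5 Fcab [-5.22 -0.23  0.79]
```

{"method": "arm_command", "body": {
  "deltas": [
    [[1,0.03,0,0.1,0,0,0],[1,0.03,0,0.2,0,0,0],[1,0.03,0,0.2,0,0,0]]
  ]
}}

```text
t: 12.58
tcp_pos: [552.0, 210.1, 146.8]
eef_rot: [0.0, 0.994, 0.106, -0.001]
ft_force: [-3.7, -1.1, 2.4]
gripper_width: 16.0
```

{"method": "arm_command", "body": {
  "deltas": [
    [[1,0.01,0,0.1,0,0,0],[1,0.01,0,0.15,0,0,0],[1,0.01,0,0.15,0,0,0]]
  ]
}}

```text
t: 12.95
tcp_pos: [552.2, 210.2, 145.9]
eef_rot: [0.0, 0.994, 0.106, -0.001]
ft_force: [-6.6, -1.8, 6.0]
gripper_width: 16.1
```

{"method": "arm_command", "body": {
  "deltas": [
    [[1,0.01,0,0.1,0,0,0],[1,0.01,0,0.15,0,0,0],[1,0.01,0,0.15,0,0,0]]
  ]
}}

```text
t: 13.32
tcp_pos: [552.2, 210.2, 145.0]
eef_rot: [0.0, 0.994, 0.106, -0.001]
ft_force: [-6.5, -1.3, 7.7]
gripper_width: 16.2
```

```bash
python3 -c "
from d import *
cab(17.8,0.3,150)"
```

```text
t 13.32 tcp [552.2 210.2 145. ] F [-6.53 -1.34  7.74] w 16.2 shift cm [-0.02  -0.002 -0.5  ] rot deg [ 0.01  0.06 -0.03]
cab tcp [ 18.     0.28 145.  ] eye z 99.5 Fcab [-6.66  0.07  7.74]
```

{"method": "arm_command", "body": {
  "deltas": [
    [[1,0,0,0.1,0,0,0],[1,0,0,0.17,0,0,0],[1,0,0,0.17,0,0,0]]
  ]
}}

```text
t: 13.7
tcp_pos: [552.2, 210.2, 143.9]
eef_rot: [0.0, 0.994, 0.106, -0.0]
ft_force: [-7.1, -1.6, 6.8]
gripper_width: 16.2
```

{"method": "arm_command", "body": {
  "deltas": [
    [[1,0,0,0.1,0,0,0],[1,0,0,0.17,0,0,0],[1,0,0,0.17,0,0,0]]
  ]
}}

```text
t: 14.08
tcp_pos: [552.2, 210.2, 142.7]
eef_rot: [0.0, 0.994, 0.106, -0.0]
ft_force: [-7.7, -1.0, 6.7]
gripper_width: 16.1
```

{"method": "arm_command", "body": {
  "deltas": [
    [[1,0,0,0.1,0,0,0],[1,0,0,0.15,0,0,0],[1,0,0,0.15,0,0,0]]
  ]
}}

```text
t: 14.45
tcp_pos: [552.2, 210.2, 141.8]
eef_rot: [0.0, 0.994, 0.106, -0.0]
ft_force: [-6.7, -0.8, 6.8]
gripper_width: 16.3
```

```bash
python3 -c "
from d import *
cab(17.8,0.3,150)
snap('wrist','w12.png');crop('w12.png',220,170,350,310,5,'c_w12.png')
snap('scene','s12.png');crop('s12.png',360,170,420,240,10,'c_s12.png')
cab(17.8,0.3,150)"
```

```text
t 14.45 tcp [552.2 210.2 141.8] F [-6.66 -0.83  6.76] w 16.3 shift cm [-0.015 -0.003 -0.816] rot deg [ 0.03  0.02 -0.02]
cab tcp [ 17.94   0.27 141.84] eye z 96.3 Fcab [-6.68  0.6   6.76]
t 14.55 tcp [552.2 210.2 141.8] F [-6.35 -1.49  7.33] w 15.9 shift cm [-0.015 -0.001 -0.816] rot deg [ 0.03  0.02 -0.02]
cab tcp [ 17.94   0.28 141.84] eye z 96.3 Fcab [-6.52 -0.12  7.33]
```

View pics/c_w12.png

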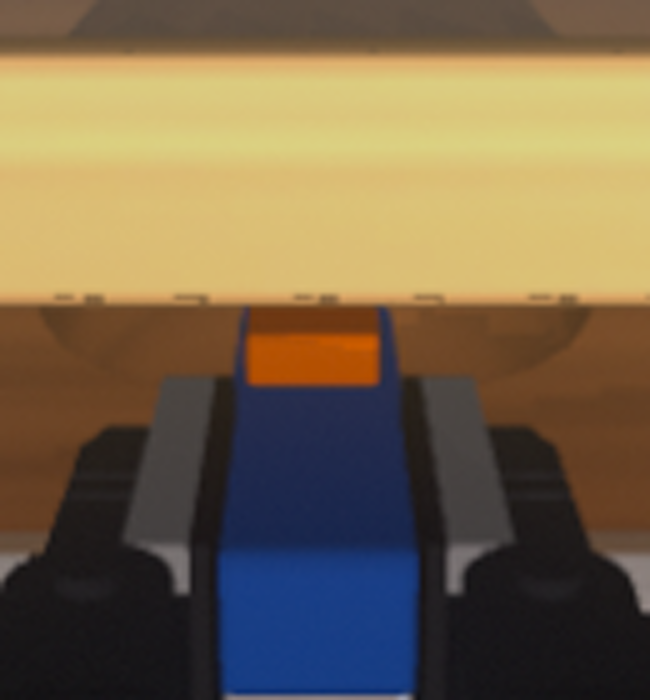

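View pics/c_s12.png

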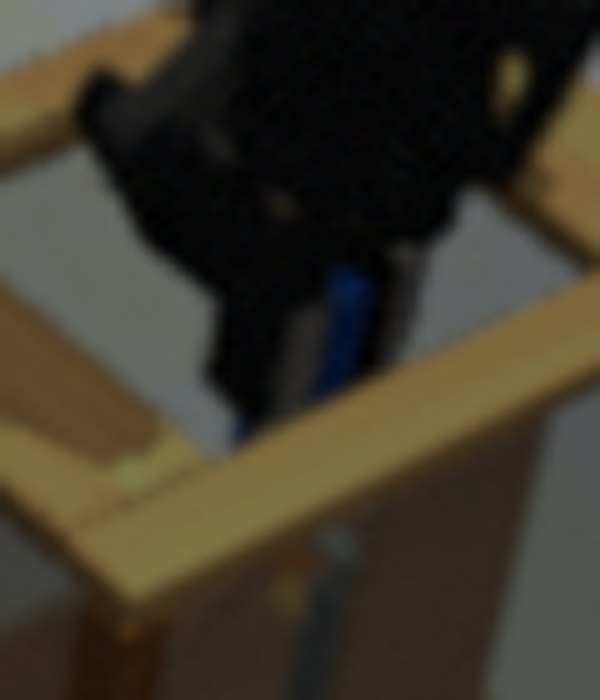

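{"method": "arm_command", "body": {
  "deltas": [
    [[1,0,0,0.06,0,0,0],[1,0,0,0.12,0,0,0],[1,0,0,0.12,0,0,0]]
  ]
}}

```text
t: 14.92
tcp_pos: [552.2, 210.2, 141.2]
eef_rot: [0.0, 0.994, 0.106, 0.0]
ft_force: [-6.2, -2.0, 7.2]
gripper_width: 15.9
```

{"method": "arm_command", "body": {
  "deltas": [
    [[1,0,0,0.06,0,0,0],[1,0,0,0.1,0,0,0],[1,0,0,0.1,0,0,0]]
  ]
}}

```text
t: 15.3
tcp_pos: [552.1, 210.2, 140.8]
eef_rot: [0.0, 0.994, 0.106, 0.0]
ft_force: [-7.4, -1.4, 7.9]
gripper_width: 16.3
```

{"method": "arm_command", "body": {
  "deltas": [
    [[1,0,0,0.06,0,0,0],[1,0,0,0.1,0,0,0],[1,0,0,0.1,0,0,0]]
  ]
}}

```text
t: 15.68
tcp_pos: [552.2, 210.2, 140.7]
eef_rot: [0.0, 0.994, 0.106, 0.0]
ft_force: [-7.2, -1.5, 9.1]
gripper_width: 16.0
```

{"method": "arm_command", "body": {
  "deltas": [
    [[1,0,0,0.1,0,0,0],[1,0,0,0.14,0,0,0],[1,0,0,0.14,0,0,0]]
  ]
}}

```text
t: 16.05
tcp_pos: [552.3, 210.2, 140.7]
eef_rot: [0.0, 0.994, 0.106, 0.001]
ft_force: [-8.1, -1.9, 12.2]
gripper_width: 16.1
```

{"method": "arm_command", "body": {
  "deltas": [
    [[1,0,0,0.14,0,0,0],[1,0,0,0.18,0,0,0],[1,0,0,0.18,0,0,0]]
  ]
}}

```text
t: 16.42
tcp_pos: [552.3, 210.3, 140.6]
eef_rot: [0.0, 0.994, 0.106, 0.001]
ft_force: [-10.1, -2.2, 14.5]
gripper_width: 16.2
```

```bash
python3 -c "
from d import *
cab(17.8,0.3,150)"
```

```text
t 16.43 tcp [552.3 210.3 140.6] F [-10.08  -2.17  14.52] w 16.2 shift cm [-0.029  0.005 -0.936] rot deg [ 0.07 -0.16  0.01]
cab tcp [ 18.12   0.34 140.64] eye z 95.1 Fcab [-1.031e+01  1.000e-02  1.452e+01]
```

The hook is at its stop: it takes 14.5 N with no further travel, after about 5.7 mm from first contact. I'll ease off and let the keeper bring the hoop to the tip.

{"method": "arm_command", "body": {
  "deltas": [
    [[1,0,0,-0.02,0,0,0],[1,-0.1,0,-0.02,0,0,0],[1,-0.2,0,-0.02,0,0,0],[1,-0.3,0,-0.02,0,0,0],[1,-0.3,0,-0.02,0,0,0]]
  ]
}}

```text
t: 17.05
tcp_pos: [549.4, 209.6, 140.8]
eef_rot: [0.0, 0.994, 0.106, 0.001]
ft_force: [-2.5, 0.2, 1.8]
gripper_width: 15.8
```

```bash
python3 -c "
from d import *
cab(14.5,0.3,140.6)
snap('wrist','w13.png');crop('w13.png',220,170,350,310,5,'c_w13.png')
cab(14.5,0.3,140.6)"
```

```text
t 17.05 tcp [549.4 209.6 140.8] F [-2.51  0.23  1.83] w 15.8 shift cm [-0.064  0.001  0.019] rot deg [ 0.07 -0.16  0.  ]
cab tcp [ 15.13   0.31 140.79] eye z 95.3 Fcab [-2.41  0.76  1.83]
t 17.1 tcp [549.4 209.6 140.8] F [-2.18 -0.72  1.67] w 16.2 shift cm [-0.062  0.001  0.019] rot deg [ 0.07 -0.16  0.01]
cab tcp [ 15.12   0.31 140.8 ] eye z 95.3 Fcab [-2.28 -0.25  1.67]
```

View pics/c_w13.png

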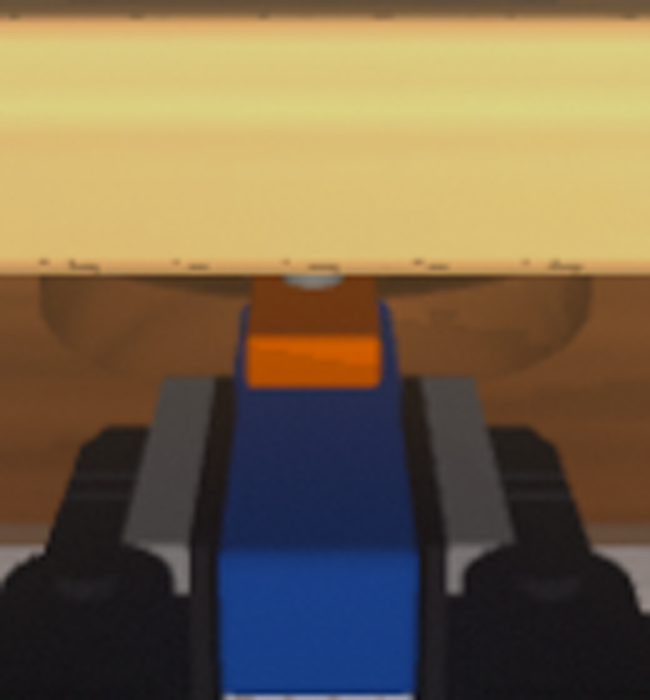

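{"method": "arm_command", "body": {
  "deltas": [
    [[1,-0.04,0,0.01,0,0,0],[1,-0.07,0,0.01,0,0,0],[1,-0.07,0,0.01,0,0,0]]
  ]
}}

```text
t: 17.48
tcp_pos: [548.8, 209.5, 140.8]
eef_rot: [0.0, 0.994, 0.106, 0.002]
ft_force: [-2.5, -0.3, 2.3]
gripper_width: 15.9
```

```bash
python3 -c "
from d import *
cab(14.5,0.3,140.6)"
```

```text
t 17.48 tcp [548.8 209.5 140.8] F [-2.48 -0.29  2.26] w 15.9 shift cm [-0.003  0.     0.021] rot deg [ 0.07 -0.18  0.  ]
cab tcp [ 14.53   0.3  140.81] eye z 95.3 Fcab [-2.48  0.25  2.26]
```

{"method": "arm_command", "body": {
  "deltas": [
    [[1,-0.03,0,0,0,0,0],[1,-0.06,0,0,0,0,0],[1,-0.06,0,0,0,0,0]]
  ]
}}

```text
t: 17.85
tcp_pos: [548.5, 209.4, 140.8]
eef_rot: [0.0, 0.994, 0.106, 0.002]
ft_force: [-0.0, 0.9, 0.5]
gripper_width: 16.5
```

{"method": "arm_command", "body": {
  "deltas": [
    [[1,-0.03,0,0,0,0,0],[1,-0.06,0,0,0,0,0],[1,-0.06,0,0,0,0,0]]
  ]
}}

```text
t: 18.23
tcp_pos: [548.3, 209.3, 140.9]
eef_rot: [0.0, 0.994, 0.106, 0.003]
ft_force: [3.7, 1.5, -1.3]
gripper_width: 15.7
```

```bash
python3 -c "
from d import *
cab(14.5,0.3,140.6)"
```

```text
t 18.23 tcp [548.3 209.3 140.9] F [ 3.67  1.46 -1.25] w 15.7 shift cm [0.055 0.    0.027] rot deg [ 0.06 -0.29  0.  ]
cab tcp [ 13.95   0.3  140.87] eye z 95.4 Fcab [ 3.9   0.65 -1.25]
```

{"method": "arm_command", "body": {
  "deltas": [
    [[1,0.03,0,0.02,0,-0.15,0],[1,0.03,0,0.02,0,-0.15,0],[1,0.03,0,0.02,0,-0.15,0]]
  ],
  "newtons": 40
}}

```text
t: 18.6
tcp_pos: [548.5, 209.4, 140.8]
eef_rot: [0.0, 0.994, 0.106, 0.001]
ft_force: [0.8, 0.4, 2.5]
gripper_width: 16.4
```

```bash
python3 -c "
from d import *
cab(14.2,0.3,140.6)
snap('wrist','w14.png');crop('w14.png',220,170,350,310,5,'c_w14.png')"
```

```text
t 18.6 tcp [548.5 209.4 140.8] F [0.81 0.44 2.48] w 16.4 shift cm [-0.002  0.001  0.02 ] rot deg [ 0.06 -0.14  0.  ]
cab tcp [ 14.22   0.31 140.8 ] eye z 95.3 Fcab [0.89 0.26 2.48]
```

View pics/c_w14.png

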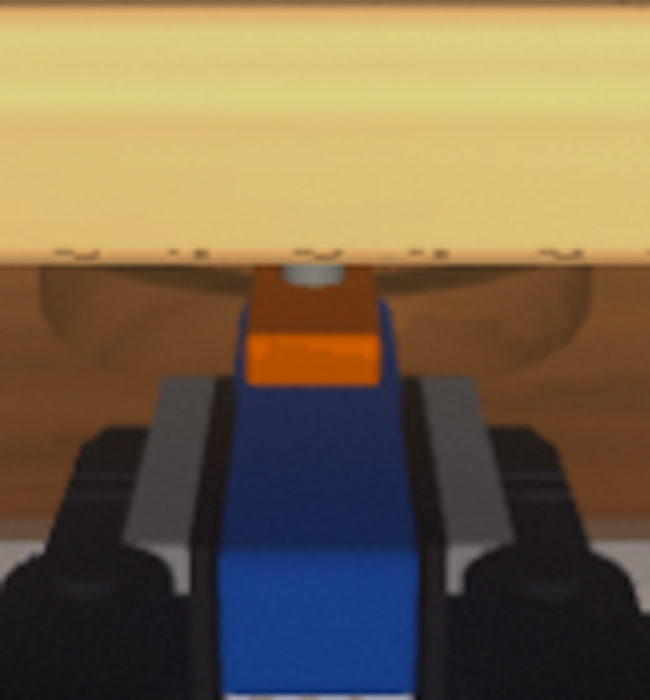

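The keeper is in contact with the stem and the forces are small. I'll open the fingers gently and only part way, to keep clear of the frame.

{"method": "arm_command", "body": {
  "deltas": [
    [[0.78,0,0,0,0,0,0],[0.75,0,0,0,0,0,0],[0.72,0,0,0,0,0,0],[0.68,0,0,0,0,0,0],[0.65,0,0,0,0,0,0]]
  ]
}}

```text
t: 19.27
tcp_pos: [548.5, 209.4, 140.8]
eef_rot: [0.0, 0.994, 0.106, 0.001]
ft_force: [0.8, 1.3, -0.4]
gripper_width: 29.6
```

```bash
python3 -c "
from d import *
cab(14.2,0.3,140.6)
snap('wrist','w15.png');crop('w15.png',200,170,370,310,4,'c_w15.png')
cab(14.2,0.3,140.6)"
```

```text
t 19.27 tcp [548.5 209.4 140.8] F [ 0.83  1.25 -0.38] w 29.6 shift cm [-0.     0.001  0.018] rot deg [ 0.06 -0.13  0.  ]
cab tcp [ 14.2    0.31 140.78] eye z 95.3 Fcab [ 1.08  1.05 -0.38]
t 19.32 tcp [548.5 209.4 140.8] F [-0.54 -0.33  0.06] w 30.0 shift cm [-0.002  0.001  0.018] rot deg [ 0.06 -0.14  0.  ]
cab tcp [ 14.22   0.31 140.78] eye z 95.3 Fcab [-0.6  -0.21  0.06]
```

View pics/c_w15.png

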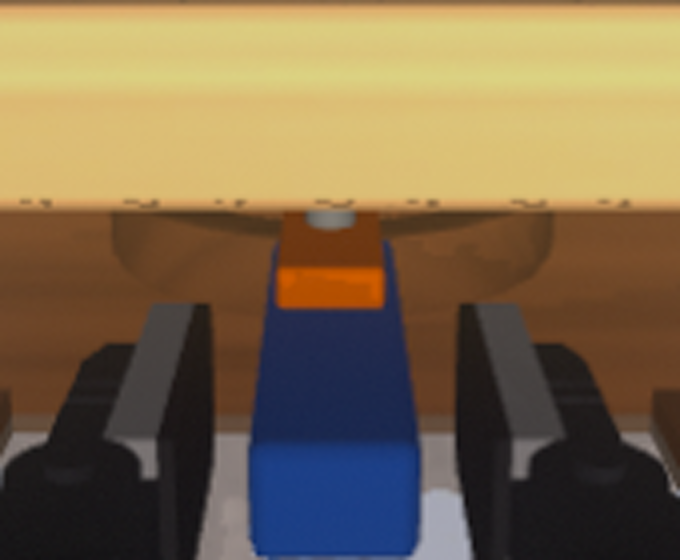

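Released. The stem stands still with the keeper against it, and the fingers are clear on both sides. I'll go straight up.

{"method": "arm_command", "body": {
  "deltas": [
    [[0.65,0,0,-1,0,0,0],[0.65,0,0,-2.5,0,0,0],[0.65,0,0,-4.5,0,0,0],[0.65,0,0,-7,0,0,0],[0.65,0,0,-10,0,0,0]]
  ]
}}

```text
t: 19.95
tcp_pos: [548.2, 209.4, 242.6]
eef_rot: [0.0, 0.994, 0.106, 0.002]
ft_force: [-0.3, 0.2, 0.2]
gripper_width: 30.1
```

```bash
python3 -c "
from d import *
snap('wrist','w16.png');snap('scene','s16.png');crop('s16.png',310,120,450,290,4,'c_s16.png')
crop('w16.png',180,60,400,320,2.3,'c_w16.png')
cab(-40,0.3,300)"
```

```text
t 20.05 tcp [549.4 209.7 245.4] F [ 0.83  0.14 -0.73] w 29.6 shift cm [-5.463  0.02  -5.516] rot deg [ 0.08 -0.56  0.01]
cab tcp [ 15.17   0.43 245.37] eye z 199.9 Fcab [ 0.84 -0.04 -0.73]
```

View pics/c_w16.png

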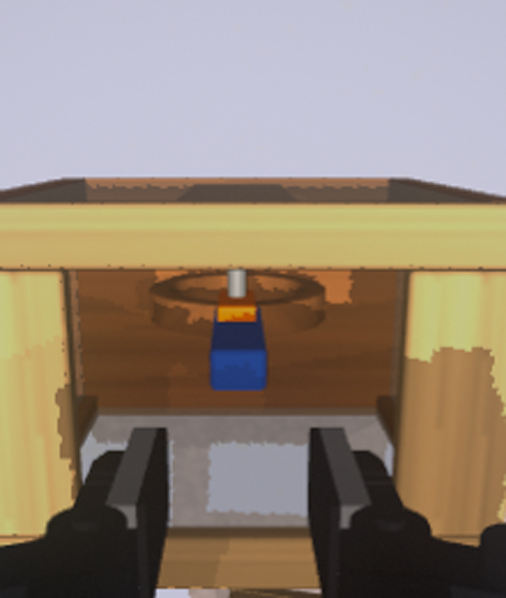

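View pics/c_s16.png

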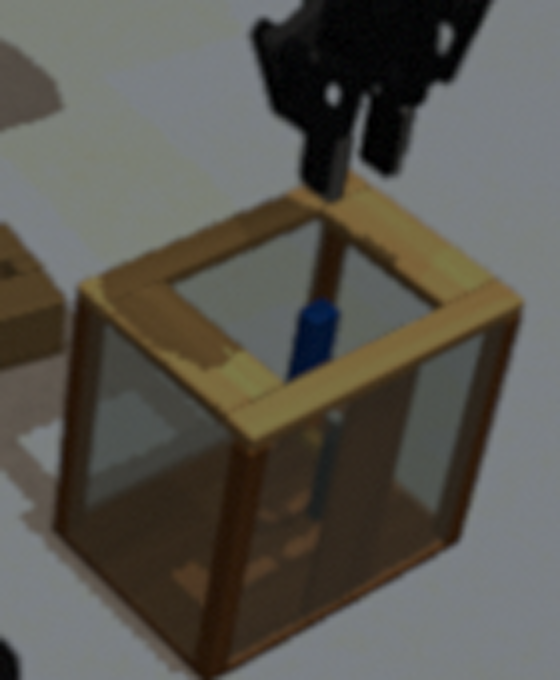

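{"method": "arm_command", "body": {
  "deltas": [
    [[0.65,0,0,-4,0,-0.3,0],[0.65,-2.5,0,-7,0,-0.5,0],[0.65,-5,0,-8.5,0,-0.5,0],[0.65,-7.4,0,-8.5,0,-0.5,0],[0.65,-7.4,0,-8.5,0,-0.5,0]]
  ]
}}

```text
t: 20.68
tcp_pos: [475.4, 194.0, 330.5]
eef_rot: [0.001, 0.994, 0.106, 0.001]
ft_force: [-0.3, 1.0, -0.3]
gripper_width: 29.7
```

{"method": "arm_command", "body": {
  "deltas": [
    [[0.65,0,0,0,0,0,0],[0.65,0,0,0,0,0,0],[0.65,0,0,0,0,0,0]]
  ]
}}

```text
t: 21.05
tcp_pos: [475.8, 194.0, 330.2]
eef_rot: [0.001, 0.994, 0.106, 0.001]
ft_force: [-0.5, -0.5, -0.1]
gripper_width: 29.9
```

```bash
python3 -c "
from d import *
snap('wrist','w17.png');snap('scene','s17.png');snap('top','t17.png');crop('w17.png',215,60,345,210,5,'c_w17.png')
cab(-60,0.3,330)"
```

```text
t 21.2 tcp [475.6 194.  330.3] F [ 0.17 -0.03 -0.07] w 29.9 shift cm [0.03  0.038 0.033] rot deg [ 0.09 -0.11  0.02]
cab tcp [-60.31   0.68 330.33] eye z 284.8 Fcab [ 0.16 -0.06 -0.07]
```

View pics/c_w17.png

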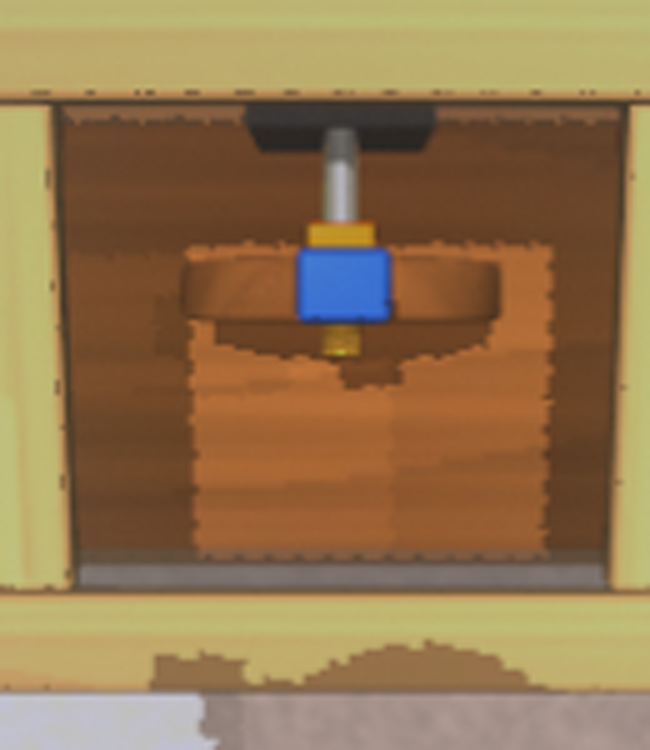

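View pics/s17.png

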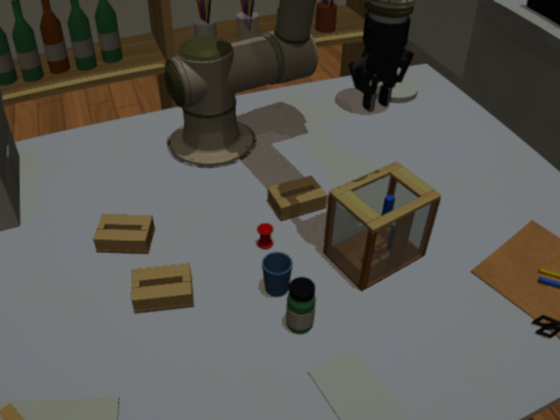

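The final wrist crop shows the hoop square on the hook: the ring spans crop columns 182–500, the stem is at 345 and the tip at 341. The keeper is behind the hoop and the tip in front of it. The bottle, pot and spool are unmoved, and the arm is clear.

```bash
python3 -c "
from h import *
a=cv2.imread('pics/w17.png').astype(int)
im,ci=snap('wrist','w18.png'); b=cv2.imread('pics/w18.png').astype(int)
print('diff in opening',np.abs(a-b)[80:180,225:340].mean(), ctrl.read_state()['t'])
print(ctrl.finish_job())"
```

```text
diff in opening 1.098550724637681 21.25
the job is handed in; nothing more can be done
None
```

The hoop now hangs on the brass hook in the cabinet, held by the keeper, and I handed the job in at about 21 s of the 58 s allowed.

I took it by the stem from the farthest rack and lowered it through the opening, with nothing seen or felt touching the frame. I found the keeper by feel and pushed it back about 9.5 mm, at roughly 5 N. The bar met the hoop with its eye about 101 mm up. I pressed the hook down about 5.7 mm, until it stopped moving at 14.5 N. Then I eased the hoop forward against the tip, opened the fingers part way and rose straight out.

**Last checks:**
- **Hanging:** the wrist view shows the hoop upright, with the tip in front of it and the keeper behind it. Two successive pictures showed no movement.
- **Other things:** the bottle, spool and pot look unmoved, the rack is empty, and the robot is clear of everything.

**What disagreed or is uncertain:**
- **Hoop offset in the hand:** two fits of the camera picture put the hoop's fore-aft offset in the grip about 3.5 mm apart, so I relied on the feel of the keeper instead.
- **Scene camera:** its overlay was off by a few millimetres.
- **Hook stop:** the full 6 mm is judged from the force rise and the travel, because the bar could not be seen under the hoop.

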